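# Unlatch battery packs from a charging dock

## Task

Take the two battery packs with a straight grip bar on top out of the charging dock: press each down until its latch lets go and it springs up, then lift it out and set it down gently, upright, on the floor of an empty compartment of the plywood crate, one to a compartment. Leave the pack with the round knob latched in the dock, and do not disturb anything else on the table.

Things in the scene. Friction and masses are not known exactly. Their poses are not given: they have to be found in the camera images.
- dock: white charging dock, fixed, 69 x 198 x 100 tall (24 before to 45 behind its origin along its x). Origin: on the table, under the middle well. Three open wells, 31 (x) x 53 (y), in a row along its y at -62, 0, +62, hold one pack each, in any order. Flat deck round the wells at z 100. Stands left or right of the robot's midline, turned by up to 0.35 rad
- crate: plywood crate, fixed, open on top, 58 (x) x 212 (y), walls 5 thick, 45 tall. Origin: centre of its underside. Three compartments, 48 (x) x 64 (y) inside, in a row along its y at -69, 0, +69; floor at z 5. One is occupied by the adapter, two are empty. Stands across the midline from the dock, turned by up to 0.35 rad
- pad1: thin dark rubber liner 44 x 60 x 3, fixed on the floor of one empty compartment; origin: centre of its underside (z 5 above the table)
- pad2: as pad1, in the other empty compartment
- pack_a: black battery pack, about 0.25 kg, with a straight pale grip bar on top. Body 28 (x) x 50 (y) x 90 tall; bar 12 (x) x 46 (y) x 12 high; 102 in all. Origin: centre of its underside; z up the pack, x and y as the dock's. Latched, its underside is at z 28, so the body stands 18 proud of the deck. Grip the flat sides 28 apart, 45 to 90 above the underside (the latch notch is below that on +x)
- pack_b: as pack_a
- pack_round: same black pack and latch, but with a round pale knob, 26 dia x 12 high, on top instead of the bar: to stay latched
- pack_a_top (a point): centre of the top of pack_a's bar, 102 above its underside. Pressed down 5 to 6 mm from latched (about 10 N; bottoms at 9 mm) the latch lets go for good. When let up, the pack rises by itself within 1 s to 25 mm above the latched height (bar top at z 155, body 43 proud) and stands loosely on a spring lifter, to be pulled straight up 47 mm to clear the deck. Latched, it cannot be pulled out
- pack_b_top (a point): the same on pack_b, with the same latch
- flask: steel drinking flask, 70 dia x 200 tall, standing between dock and crate; origin: centre of its underside. Bystander
- mug: white mug, 76 dia x 90 tall with a handle that points away from the crate, standing close to the crate's near (-x) side; origin: centre of its underside. Bystander
- tape: brown roll, 90 outer dia x 24 tall, lying flat near the midline; origin: centre of its underside. Bystander
- speaker: round black speaker, 84 dia x 40 tall, on the near side of the dock; origin: centre of its underside. Bystander
- bottle: clear water bottle, 66 dia x 190 tall, standing close behind the dock (as near as 10 to its back face, 41 from the packs' sides, so open the fingers no wider than needed); origin: centre of its underside. Bystander
- carton: cardboard carton, 80 x 120 x 50 tall; origin: centre of its underside. Bystander
- driver: black screwdriver, 200 long, lying down (origin about mid length). Bystander
- adapter: white plug-in adapter, 34 x 44 x 62 tall with two pins on top (78 in all), standing in the one occupied compartment of the crate; origin: centre of its underside. Bystander
There are look-alikes about, which are no part of the job. What is shaped like the crate but yellow is not meant.

How it is judged (in metres and radians):
On the way, in this order (a step that is already met when the one before it is completed fails the run):
1. a bar-topped pack has sprung up out of its latch (z of any of pack_a, pack_b in the frame of dock above 0.045 m), for 0.1 s.
2. one bar-topped pack stands in the crate (((x of pack_a in the frame of crate between -0.024 and 0.024 m and y of pack_a in the frame of crate between -0.106 and 0.106 m and z of pack_a in the frame of crate below 0.015 m and angle between pack_a's own z axis and vertical below 0.2 rad) or (x of pack_b in the frame of crate between -0.024 and 0.024 m and y of pack_b in the frame of crate between -0.106 and 0.106 m and z of pack_b in the frame of crate below 0.015 m and angle between pack_b's own z axis and vertical below 0.2 rad))), for 0.2 s.
At the end, for the whole second after the job is handed in: Both bar-topped packs stand in the crate's two empty compartments: underside within 15 mm of the crate's underside height (on the liner), leaning less than 0.2 rad, released and at rest; the round-knobbed pack is still latched in the dock (raised less than 6 mm) (x of pack_a in the frame of crate between -0.024 and 0.024 m and y of pack_a in the frame of crate between -0.106 and 0.106 m and z of each of pack_a, pack_b in the frame of crate below 0.015 m and angle between each of pack_a, pack_b's own z axis and vertical below 0.2 rad and linear speed of each of pack_a, pack_b below 0.03 m/s and not (contact force between pack_a and the fingers above 0.1 N) and x of pack_b in the frame of crate between -0.024 and 0.024 m and y of pack_b in the frame of crate between -0.106 and 0.106 m and not (contact force between pack_b and the fingers above 0.1 N) and z of pack_round in the frame of dock below 0.034 m and horizontal distance between pack_round and dock below 0.075 m); the robot touches nothing.
It fails at once if the round-knobbed pack is released from its latch (z of pack_round in the frame of dock above 0.036 m).
It fails at once if a pack is dropped or slammed into the crate (over 0.7 m/s) ((linear speed of pack_a above 0.7 m/s and z of pack_a in the frame of crate below 0.1 m and horizontal distance between pack_a and crate below 0.13 m) or (linear speed of pack_b above 0.7 m/s and z of pack_b in the frame of crate below 0.1 m and horizontal distance between pack_b and crate below 0.13 m)).
It fails at once if a bystander is disturbed (moved over 25 mm) (distance of any of flask, mug, tape, speaker, bottle, carton, driver, adapter from where it was at the start of the episode above 0.025 m).
It fails at once if flask, mug, bottle or adapter is knocked over (angle between any of flask, mug, bottle, adapter's own z axis and vertical above 0.5 rad).
It also fails if it takes over 67 s, if anything falls off the work surface, if the arm or the gripper's body presses on something with over 40 N, if the wrist force passes 120 N, or if a joint passes its speed limit or range.

## Robot

A 6-joint arm with a two-finger parallel gripper is mounted at the origin on the work surface. World frame = base frame: x ahead of the robot, y to its left, z up, the work surface at z = 0. Lengths are in m, angles in degrees, forces in N, time in s.
With the tool pointing down it reaches from about 0.325 to 0.875 m from the base axis. Payload 4.4 kg.
Tool frame: the origin (TCP) lies at the very end of the fingers, on their centre line; the grasp point (between the pads) lies 19 mm behind it; z points along the fingers, y is the direction in which the jaws open and shut (so a half turn about z gives the same grasp; the last joint's range is limited). The gripper opens to 85 mm and grips with 20 to 120 N. Pads are 22 mm wide; open, the fingers measure 114 mm over their backs; the gripper's body (76 mm by 85 mm) begins 54 mm behind the grasp point. The pads swing forward as they close: fully open they stand 13 mm farther back than shut.
Start: joints at [-82.019, 11.837, 88.321, -0, 79.842, -8.623], TCP at [0.164, -0.551, 0.211] pointing down, gripper open.
Joint ranges: [-156.59, 156.59], [-49.26, 127.26], [12.9, 141.05], [-63.56, 243.56], [4.71, 150.69], [-161.64, 161.64]. Speed limits (degrees/s): [159.86, 159.86, 180, 180, 180, 180].

## Interface

Orientations are given as [roll, pitch, yaw] about the fixed x, y, z axes, in that order (R = Rz(yaw) Ry(pitch) Rx(roll)).
In Python, from station import env, imaging gives the robot as it stands.
- The arm moves only by the tool step_arm, never from a script. Its argument "commands" is text: rows parted by semicolons, each of 6 numbers parted by spaces: the shift along the tool's x, y, z each as a share of 20 mm, from -1 to 1, then the turn, a rotation vector about the tool's x, y, z each as a share of pi rad, from -1 to 1. In form: dx dy dz ax ay az; .... A call has 1 to 5 rows; each row shifts and turns the commanded pose from where the row before left it, along the tool's axes as they then stand; what a row does not reach is not made up. A row lasts 1/10 s, in which the tool goes at most 50 mm and 8.59 degrees, less where a joint would pass 70% of its speed; a pose out of reach is approached as far as the arm can. A call with a number of a shift or a turn outside -1 to 1 is refused whole. A call with a gripper value outside its range is refused whole. "jaw" is the closure, from -1 (fully open) to 1 (shut), set as the call begins (left out, the last holds). The fingers move at their own pace and stop on an object; "squeeze" is the grip in N (left out, the last holds). Time passes only in rows, so rows that do not move let the fingers close. It gives the time, the measured TCP pose, the force and the opening at its end, in the units of the state.
- env.get_obs(): the state, without advancing time (a new reading comes with each control period).
- imaging.camera(name): name is "scene" or "top" or "wrist"; returns a dict with "frame" (480x640x3 uint8, blue, green, red), "fx", "fy", "cx", "cy" (pixels), "rvec" (rotation vector, rad) and "tvec" (3), from world to camera coordinates, as OpenCV has them; the wrist camera has in their place "tool_from_camera" (4x4, takes a point from camera to tool coordinates, whose origin is the TCP and whose axes are the flange's). Camera axes: x right, y down, z forward; pixel columns grow to the right and rows downward; lengths in m; the calibration is good to about 2 mm. The wrist camera is an equidistant fisheye: a pixel r from the principal point sees the ray r / f radians off the axis. A picture is of the moment at which its call begins: read the wrist's pose just before it. There is no depth.
- env.job_done(): hands the job in, once; it reports no verdict.
Trained networks look in a picture, given as the dict that the camera call returned (one of the last four; its "shot" number tells which), for a name from the list of things; names that differ only in an ending like _2 or _b are one class to them, and where a whole thing is asked for, a point or a joint stands for the part that bears it (a point fixed in the world has none). Each returns a list of dicts, best first, with "confidence" (0 to 1); they miss things now and then, are a little off and sometimes report something else, mostly with a low value. They report only what shows in the picture. A call takes as long as a camera call. They do not tell look-alikes from the thing itself.
- imaging.find_in(picture, target): "point" ([x, y, z] in m, in world coordinates, good to about 4 mm: the middle of the surface that is visible of it).
- imaging.masks_of(picture, target): "pixels" (480x640 bool, what is visible of it).
The state is a dict: "t": time; "joint_positions": joint angles; "dq": joint speeds; "effort": joint torques, N m; "tool_pos": TCP position; "tool_rot": TCP orientation; "force": force on the tool from outside, world axes, zero at the start; "moment": the same for the moment, N m; "finger_gap": opening from 0.0 (shut) to 1.0 (fully open).
Only numpy, scipy, OpenCV 4.12 (cv2) and the standard library are available. Lean on these libraries where they do the work, as an engineer would, in place of code of your own. Each camera call takes 0.05 s, during which the arm holds its last target.

## Working session

There is one attempt and no reset: what is moved stays moved. The work goes in short steps, Python scripts to look and compute and a tool call to move; the robot and the scene stay as the last step left them, time stands still between calls to the robot, and variables do not carry over. Pictures are saved under pics/ and viewed, and the job is handed in when it is done.

Besides the shell and the picture viewer there is one more tool, called after "Emit:" in YAML: its name, and indented under it one key for each argument. step_arm: Moves the arm, as the interface text tells. Shift numbers are shares of 20 mm and turn numbers shares of pi rad, none past 1 either way. Its arguments: {"type":"object","properties":{"commands":{"type":"string"},"jaw":{"type":"number"},"squeeze":{"type":"number"}},"required":["commands"]}

```bash
ls; mkdir -p pics; cat > h.py <<'E'
import numpy as np, cv2
from station import env, imaging
E
python3 - <<'E'
from h import *
o=env.get_obs(); print(o)
for n in ("top","scene"):
    p=imaging.camera(n); cv2.imwrite(f"pics/{n}0.png",p["frame"]); print(n,p["fx"],p["cx"],p["rvec"],p["tvec"])
    for t in ["dock","crate","pad1","pack_a","pack_round","pack_a_top","flask","mug","tape","speaker","bottle","carton","driver","adapter"]:
        for r in imaging.find_in(p,t)[:4]: print(t,np.round(r["point"],3),round(r["confidence"],2))
E
```

```text
pics
{'t': 0.0, 'joint_positions': array([-8.20198442e+01,  1.18861785e+01,  8.84081427e+01, -6.49235933e-05,
        7.98418091e+01, -8.62274675e+00]), 'dq': array([ 0.03824693,  0.02001368,  0.06650453, -0.03089068, -0.02067149,
        0.04063816]), 'effort': array([ 8.59288648e-04, -3.83030927e+01, -2.91595620e+01, -1.55201251e-04,
        1.06490613e-02, -1.12763865e-05]), 'tool_pos': array([ 0.1641729 , -0.55019376,  0.20967904]), 'tool_rot': array([-1.79865399e+02, -2.03465644e-02,  1.66028902e+01]), 'force': array([0.25687664, 0.26417513, 0.16312553]), 'moment': array([-0.03083769, -0.01773837,  0.04478707]), 'finger_gap': 0.997299296136871}
top 496.98623490071714 318.3789122641842 [ 2.13785867 -2.08031309  0.22046493] [-0.01179709  0.49492961  0.91150588]
dock [0.567 0.238 0.101] 0.64
crate [ 0.217 -0.28   0.003] 0.64
crate [ 0.563 -0.242  0.035] 0.56
pad1 [ 0.564 -0.316  0.005] 0.84
pad1 [ 0.589 -0.172  0.01 ] 0.78
pack_a [0.544 0.186 0.117] 0.87
pack_a [0.562 0.255 0.119] 0.62
pack_round [0.579 0.306 0.118] 0.64
pack_a_top [0.549 0.188 0.116] 0.85
flask [ 0.558 -0.002  0.1
[... 417 characters left out ...]
47 ]
dock [0.602 0.27  0.087] 0.75
dock [0.743 0.228 0.02 ] 0.66
crate [ 0.224 -0.266  0.027] 0.93
crate [ 0.586 -0.202  0.028] 0.74
pad1 [ 0.567 -0.179  0.007] 0.65
pack_a [0.58  0.255 0.115] 0.75
pack_a [0.563 0.2   0.119] 0.69
pack_a [ 0.546 -0.321  0.008] 0.31
pack_round [0.587 0.319 0.114] 0.71
pack_a_top [0.56  0.202 0.12 ] 0.88
flask [0.6   0.017 0.122] 0.97
flask [0.603 0.272 0.086] 0.65
flask [ 0.546 -0.324  0.007] 0.57
mug [ 0.458 -0.184  0.059] 0.92
tape [ 0.418 -0.003  0.021] 0.63
speaker [0.476 0.314 0.038] 0.71
bottle [0.713 0.31  0.116] 0.59
carton [ 0.764 -0.112  0.049] 0.72
driver [0.744 0.23  0.02 ] 0.62
driver [ 0.586 -0.204  0.032] 0.17
adapter [ 0.577 -0.23   0.061] 0.83
```

View pics/top0.png

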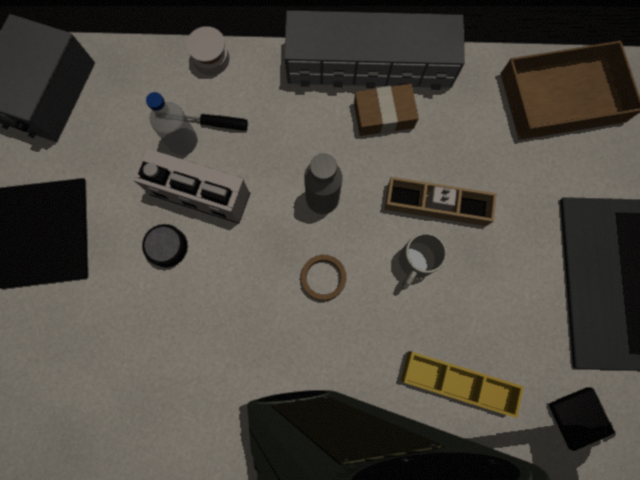

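View pics/scene0.png

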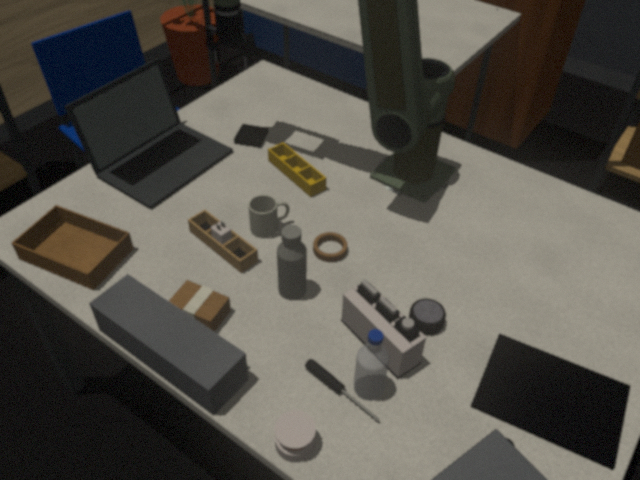

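```bash
python3 - <<'E'
from h import *
f=cv2.imread("pics/top0.png")
def cr(f,x,y,w,h,s,n):
    c=cv2.resize(f[y:y+h,x:x+w],None,fx=s,fy=s,interpolation=cv2.INTER_CUBIC); c=np.clip(c.astype(float)*1.6,0,255).astype(np.uint8)
    for i in range(0,w,10): cv2.putText(c,str(x+i),(i*s,8),0,.3,(0,255,0)); cv2.line(c,(i*s,8),(i*s,14),(0,255,0))
    for i in range(0,h,10): cv2.putText(c,str(y+i),(0,i*s),0,.3,(0,255,0))
    cv2.imwrite(n,c)
cr(f,130,140,125,90,6,"pics/dockc.png")
cr(f,380,170,125,60,6,"pics/cratec.png")
E
```

```text
(no output)
```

View pics/dockc.png

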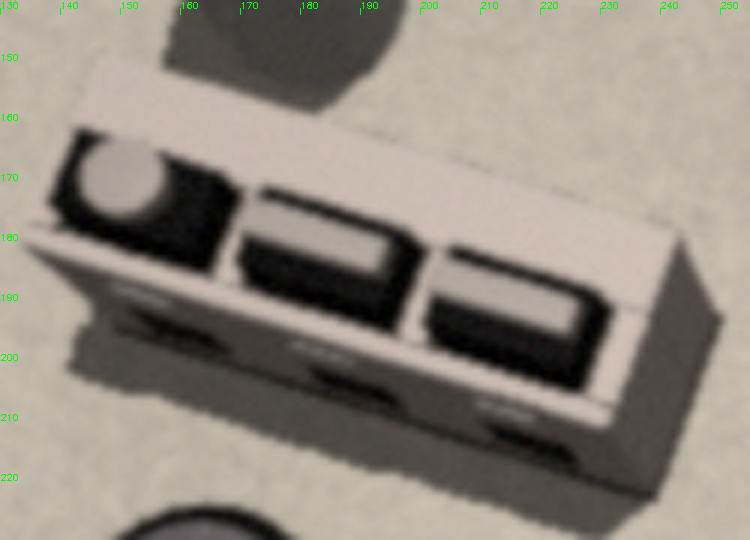

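View pics/cratec.png

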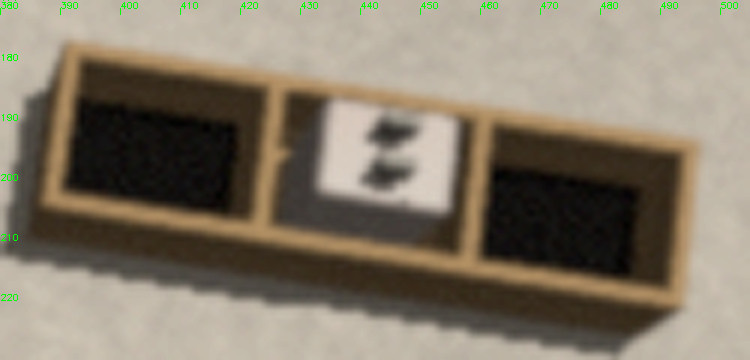

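```bash
cat >> h.py <<'E'
from scipy.optimize import least_squares
def proj(p,P): return cv2.projectPoints(np.asarray(P,float),p["rvec"],p["tvec"],np.array([[p["fx"],0,p["cx"]],[0,p["fy"],p["cy"]],[0,0,1]]),None)[0][:,0]
def place(q,M):
    M=np.asarray(M,float);c,s=np.cos(q[2]),np.sin(q[2])
    return np.c_[q[0]+c*M[:,0]-s*M[:,1],q[1]+s*M[:,0]+c*M[:,1],M[:,2]]
def fit(p,M,U,q0):
    r=least_squares(lambda q:(proj(p,place(q,M))-U).ravel(),q0,loss="soft_l1",x_scale=[.01,.01,.02]); return r.x, proj(p,place(r.x,M))-U
E
python3 - <<'E'
from h import *
p=imaging.camera("top")
u=lambda c,x0,y0:(np.array(c)+.5)/6-.5+[x0,y0]
U=u([(97,52),(28,235),(682,235),(610,427),(655,497),(722,318)],130,140)
M=[(.045,.099,.1),(-.024,.099,.1),(.045,-.099,.1),(-.024,-.099,.1),(-.024,-.099,0),(.045,-.099,0)]
q,e=fit(p,M,U,[.56,.25,-.25]);print("dock",q.round(4),e.round(1).tolist())
for y in(-.062,0): print("pack",place(q,[(0,y,.13)]), proj(p,place(q,[(s*.006,y+t*.023,.130) for s in(-1,1) for t in (-1,1)])).round(1).tolist())
U=u([(65,43),(698,142),(683,305),(40,206)],380,170)
M=[(.029,.106,.045),(.029,-.106,.045),(-.029,-.106,.045),(-.029,.106,.045)]
q,e=fit(p,M,U,[.57,-.24,-.17]);print("crate",q.round(4),e.round(1).tolist())
print(place(q,[(0,-.069,.008),(0,.069,.008)]))
# scene crops
p=imaging.camera("scene"); f=p["frame"]
def cr(f,x,y,w,h,s,n):
    c=cv2.resize(f[y:y+h,x:x+w],None,fx=s,fy=s,interpolation=cv2.INTER_CUBIC); c=np.clip(c.astype(float)*1.6,0,255).astype(np.uint8)
    for i in range(0,w,10): cv2.putText(c,str(x+i),(i*s,8),0,.3,(0,255,0))
    for i in range(0,h,10): cv2.putText(c,str(y+i),(0,i*s),0,.3,(0,255,0))
    cv2.imwrite(n,c)
cr(f,335,275,115,100,6,"pics/dock_s.png")
cr(f,180,200,85,75,7,"pics/crate_s.png")
E
```

```text
dock [ 0.5702  0.2531 -0.2875] [[0.2, -1.5], [-2.2, 0.8], [0.2, -1.4], [-0.4, 0.4], [0.5, 0.8], [0.6, -0.0]]
pack [[0.55260676 0.19366877 0.13      ]] [[224.2, 195.5], [200.4, 187.9], [226.5, 189.4], [202.7, 181.9]]
pack [[0.57018642 0.25312426 0.13      ]] [[192.1, 185.3], [168.5, 177.8], [194.5, 179.3], [170.9, 171.8]]
crate [ 0.5702 -0.2401 -0.1342] [[-0.2, -0.3], [0.1, -0.4], [0.0, 0.5], [0.1, 0.2]]
[[ 0.56101413 -0.30848941  0.008     ]
 [ 0.57947777 -0.17173015  0.008     ]]
```

View pics/dock_s.png

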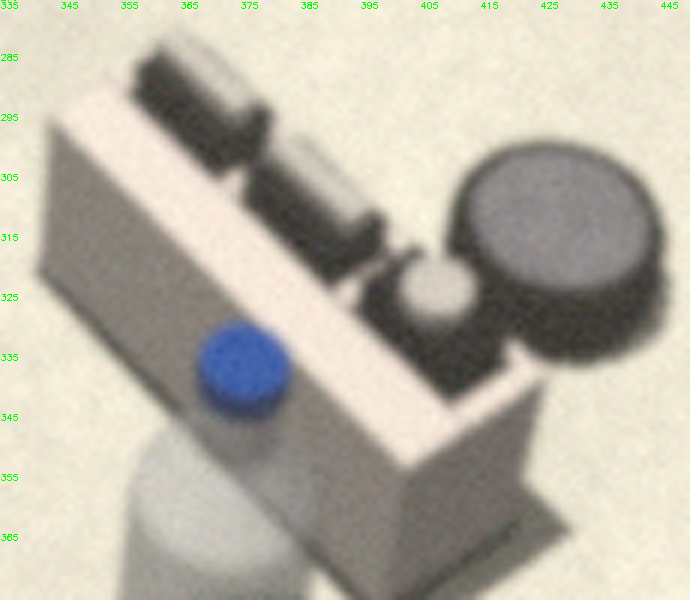

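View pics/crate_s.png

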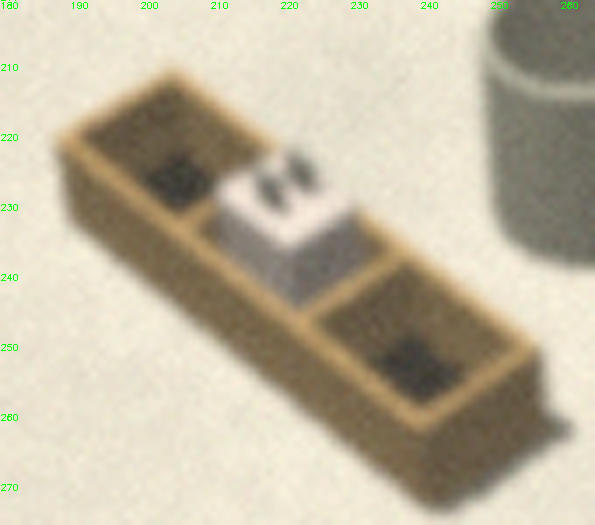

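Candidates in the top view: the bar packs are at (185,180) and (215,190). The look-alikes are the round-knob pack at (150,170), which I leave latched, and the yellow tray at (460,385), which is not the plywood crate at (440,200). The crops confirm this choice. I'll raise and turn first.

Emit:
step_arm:
  commands: "0 0 -1 0 0 -0.047; 0 0 -1 0 0 -0.047; 0 0 -1 0 0 -0.047; 0 0 -1 0 0 -0.047; 0 0 -0.5 0 0 -0.047"
  jaw: 1
  squeeze: 40

```text
t: 2.1
tool_pos: [0.1645, -0.5519, 0.3033]
tool_rot: [179.9, 0.2, 59.3]
force: [0.4, -1.0, 0.8]
finger_gap: 0.144
```

```bash
cat >> h.py <<'E'
def Rt(o):
    from scipy.spatial.transform import Rotation as R
    return R.from_euler("xyz",o["tool_rot"],degrees=True)
def togo(target,yaw=None):
    from scipy.spatial.transform import Rotation as R
    o=env.get_obs(); r=Rt(o)
    d=r.inv().apply(np.array(target)-o["tool_pos"])
    print("t",round(o["t"],2),"pos",o["tool_pos"].round(4),"rot",o["tool_rot"].round(2),"F",o["force"].round(1),"gap",round(o["finger_gap"],3))
    if yaw is not None:
        T=R.from_euler("xyz",[180,0,yaw],degrees=True)
        print("turn share",((r.inv()*T).as_rotvec()/np.pi).round(4))
        d2=T.inv().apply(np.array(target)-o["tool_pos"]); print("shift units after turn",(d2/.02).round(3))
    print("shift units",(d/.02).round(3))
E
python3 - <<'E'
from h import *
togo([.5526,.1937,.30],73.5)
E
```

```text
t 2.1 pos [ 0.1645 -0.5519  0.3033] rot [1.7987e+02 1.6000e-01 5.9260e+01] F [ 0.4 -1.   0.8] gap 0.144
turn share [ 0.0006  0.001  -0.0791]
shift units after turn [41.258  8.019  0.167]
shift units [41.963 -2.379  0.046]
```

Emit:
step_arm:
  commands: "0 0 0 0 0 -0.0396; 0 0 0 0 0 -0.0396; 1 0.2 0 0 0 0; 1 0.2 0 0 0 0; 1 0.2 0 0 0 0"

```text
t: 2.6
tool_pos: [0.1933, -0.4965, 0.3008]
tool_rot: [-180.0, -0.0, 73.1]
force: [0.5, 0.2, -0.1]
finger_gap: 0.002
```

Emit:
step_arm:
  commands: "1 0.2 0 0 0 0; 1 0.2 0 0 0 0; 1 0.2 0 0 0 0; 1 0.2 0 0 0 0; 1 0.2 0 0 0 0"

```text
t: 3.1
tool_pos: [0.2419, -0.4059, 0.301]
tool_rot: [180.0, 0.0, 73.2]
force: [-0.4, -0.1, 0.3]
finger_gap: -0.003
```

Emit:
step_arm:
  commands: "1 0.2 0 0 0 0; 1 0.2 0 0 0 0; 1 0.2 0 0 0 0; 1 0.2 0 0 0 0; 1 0.2 0 0 0 0"

```text
t: 3.6
tool_pos: [0.2899, -0.3159, 0.301]
tool_rot: [180.0, 0.0, 73.2]
force: [-0.1, -0.3, -0.1]
finger_gap: 0.001
```

Emit:
step_arm:
  commands: "1 0.2 0 0 0 0; 1 0.2 0 0 0 0; 1 0.2 0 0 0 0; 1 0.2 0 0 0 0; 1 0.2 0 0 0 0"

```text
t: 4.1
tool_pos: [0.3378, -0.226, 0.301]
tool_rot: [180.0, 0.0, 73.2]
force: [-1.2, -0.7, 0.4]
finger_gap: -0.005
```

Emit:
step_arm:
  commands: "1 0.2 0 0 0 0; 1 0.2 0 0 0 0; 1 0.2 0 0 0 0; 1 0.2 0 0 0 0; 1 0.2 0 0 0 0"

```text
t: 4.6
tool_pos: [0.3858, -0.1361, 0.301]
tool_rot: [180.0, 0.0, 73.2]
force: [-0.0, -0.1, -0.9]
finger_gap: -0.006
```

Emit:
step_arm:
  commands: "1 0.2 0 0 0 0; 1 0.2 0 0 0 0; 1 0.2 0 0 0 0; 1 0.2 0 0 0 0; 1 0.2 0 0 0 0"

```text
t: 5.1
tool_pos: [0.4338, -0.0461, 0.301]
tool_rot: [180.0, 0.0, 73.2]
force: [0.8, 0.1, 0.2]
finger_gap: 0.001
```

Emit:
step_arm:
  commands: "1 0.2 0 0 0 0; 1 0.2 0 0 0 0; 1 0.2 0 0 0 0; 1 0.2 0 0 0 0; 1 0.2 0 0 0 0"

```text
t: 5.6
tool_pos: [0.4818, 0.0438, 0.301]
tool_rot: [180.0, -0.0, 73.2]
force: [0.1, 0.1, -0.7]
finger_gap: 0.001
```

```bash
python3 - <<'E'
from h import *
togo([.5526,.1937,.30],73.5)
E
```

```text
t 5.6 pos [0.4818 0.0438 0.301 ] rot [179.98  -0.    73.18] F [ 0.1  0.1 -0.7] gap 0.001
turn share [ 0.0001 -0.     -0.0018]
shift units after turn [8.193 1.264 0.049]
shift units [8.2   1.218 0.05 ]
```

Emit:
step_arm:
  commands: "1 0.15 0 0 0 -0.0018; 1 0.15 0 0 0 0; 1 0.15 0 0 0 0; 1 0.15 0.5 0 0 0; 1 0.15 0.6 0 0 0"

```text
t: 6.1
tool_pos: [0.5252, 0.1354, 0.2795]
tool_rot: [179.9, -0.0, 73.5]
force: [-0.0, 0.0, -0.5]
finger_gap: 0.003
```

Emit:
step_arm:
  commands: "1 0.15 0.6 0 0 0; 1 0.15 0.6 0 0 0; 0.7 0.1 0.6 0 0 0; 0 0 0.3 0 0 0; 0 0 0 0 0 0"

```text
t: 6.6
tool_pos: [0.5466, 0.1832, 0.2354]
tool_rot: [-179.9, 0.1, 73.5]
force: [0.5, 0.9, -0.8]
finger_gap: 0.001
```

```bash
python3 - <<'E'
from h import *
togo([.5526,.1937,.24],73.5)
p=imaging.camera("wrist"); cv2.imwrite("pics/w1.png",p["frame"]); print({k:v for k,v in p.items() if k!="frame"})
for t in ["pack_a_top"]:
    for r in imaging.find_in(p,t)[:4]: print(t,np.round(r["point"],4),round(r["confidence"],2))
p=imaging.camera("top"); cv2.imwrite("pics/t1.png",p["frame"])
E
```

```text
t 6.6 pos [0.5466 0.1832 0.2354] rot [-1.7985e+02  1.1000e-01  7.3510e+01] F [ 0.5  0.9 -0.8] gap 0.001
turn share [-0.0008  0.0006  0.0001]
shift units after turn [ 0.586  0.138 -0.23 ]
shift units [ 0.586  0.138 -0.231]
{'fx': 371.64829954431775, 'fy': 371.64829954431775, 'cx': 317.03875785801716, 'cy': 239.39272366995365, 'tool_from_camera': array([[-1.24870569e-04, -9.65003564e-01, -2.62236737e-01,
         6.62380813e-02],
       [ 9.99999955e-01, -4.86364263e-05, -2.97198016e-04,
        -9.90539704e-04],
       [ 2.74042887e-04, -2.62236763e-01,  9.65003526e-01,
        -1.63509985e-01],
       [ 0.00000000e+00,  0.00000000e+00,  0.00000000e+00,
         1.00000000e+00]]), 'shot': 5}
pack_a_top [0.5531 0.1946 0.1169] 0.92
```

View pics/w1.png

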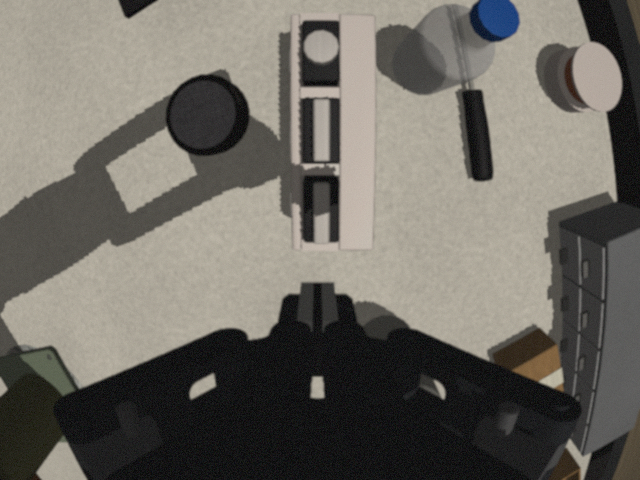

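The wrist view shows the dock almost parallel to the tool. The near bar is at about (321,212), the middle bar at (321,130) and the round knob at (320,46). Next I'll turn the bar edges into world positions.

```bash
cat >> h.py <<'E'
def unproj_w(p,o,uv,z):
    uv=np.atleast_2d(uv).astype(float); d=(uv-[p["cx"],p["cy"]])/p["fx"]; th=np.linalg.norm(d,axis=1)
    ray=np.c_[d*(np.sin(th)/np.maximum(th,1e-9))[:,None],np.cos(th)]
    T=p["tool_from_camera"]; r=Rt(o)
    ray=r.apply(ray@T[:3,:3].T); c=r.apply(T[:3,3])+o["tool_pos"]
    return c+ray*((z-c[2])/ray[:,2])[:,None]
E
python3 - <<'E'
from h import *
o=env.get_obs(); p=imaging.camera("wrist"); f=p["frame"]
c=np.clip(cv2.resize(f[85:260,280:385],None,fx=5,fy=5,interpolation=cv2.INTER_CUBIC)[:,:]*1.0*1.5,0,255).astype(np.uint8)
c=cv2.resize(f[85:255,285:385],None,fx=3.5*1,fy=3.5,interpolation=cv2.INTER_CUBIC)
c=np.clip(c*1.6,0,255).astype(np.uint8)
for i in range(0,100,10): cv2.putText(c,str(285+i),(int(i*3.5),8),0,.3,(0,255,0))
for i in range(0,170,10): cv2.putText(c,str(85+i),(0,int(i*3.5)),0,.3,(0,255,0))
cv2.imwrite("pics/w1c.png",c)
for a in ([(314,182),(328,182),(314,243),(328,243)],[(314,100),(329,100),(314,161),(329,161)]):
    P=unproj_w(p,o,a,.13); print(P.mean(0).round(4), P.round(4).tolist())
E
```

```text
[0.5535 0.1946 0.13  ] [[0.5552, 0.2183, 0.13], [0.565, 0.2154, 0.13], [0.5419, 0.1739, 0.13], [0.5521, 0.1709, 0.13]]
[0.5712 0.2529 0.13  ] [[0.5724, 0.2759, 0.13], [0.5827, 0.2728, 0.13], [0.5596, 0.2331, 0.13], [0.57, 0.23, 0.13]]
```

View pics/w1c.png

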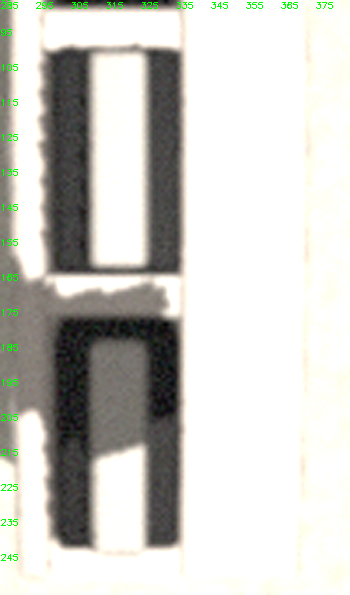

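```bash
python3 - <<'E'
from h import *
togo([.5535,.1944,.133],73.4)
E
```

```text
t 6.8 pos [0.5481 0.1829 0.2379] rot [ 1.7991e+02 -3.0000e-02  7.3430e+01] F [-0.1  0.1  0. ] gap -0.002
turn share [ 0.0005 -0.0002  0.0002]
shift units after turn [0.629 0.093 5.245]
shift units [0.627 0.085 5.245]
```

Emit:
step_arm:
  commands: "0.63 0.09 0.5 0 0 0; 0 0 1 0 0 0; 0 0 1 0 0 0; 0 0 1 0 0 0; 0 0 1 0 0 0"

```text
t: 7.3
tool_pos: [0.5533, 0.1955, 0.1459]
tool_rot: [180.0, -0.0, 73.5]
force: [-1.1, -1.2, -0.1]
finger_gap: 0.002
```

Emit:
step_arm:
  commands: "0 0 0.5 0 0 0; 0 0 0 0 0 0; 0 0 0 0 0 0"

```text
t: 7.6
tool_pos: [0.5536, 0.1953, 0.1374]
tool_rot: [180.0, -0.0, 73.5]
force: [0.2, -0.0, 0.1]
finger_gap: -0.0
```

Emit:
step_arm:
  commands: "0 0 0 0 0 0"

```text
t: 7.7
tool_pos: [0.5542, 0.1954, 0.1383]
tool_rot: [179.9, -0.1, 73.5]
force: [-0.4, 1.0, 0.3]
finger_gap: -0.001
```

Emit:
step_arm:
  commands: "0 0 0.3 0 0 0; 0 0 0.1 0 0 0; 0 0 0 0 0 0"

```text
t: 8.0
tool_pos: [0.5527, 0.195, 0.1285]
tool_rot: [-180.0, 0.0, 73.5]
force: [-0.1, -0.3, 0.4]
finger_gap: 0.0
```

Emit:
step_arm:
  commands: "0 0 0.1 0 0 0; 0 0 0 0 0 0"

```text
t: 8.2
tool_pos: [0.5529, 0.195, 0.1266]
tool_rot: [-180.0, 0.0, 73.5]
force: [0.7, 0.9, 0.1]
finger_gap: 0.0
```

Emit:
step_arm:
  commands: "0 0 0.1 0 0 0; 0 0 0 0 0 0"

```text
t: 8.4
tool_pos: [0.5529, 0.195, 0.1246]
tool_rot: [-180.0, 0.0, 73.5]
force: [-0.8, 1.0, -0.1]
finger_gap: -0.001
```

Emit:
step_arm:
  commands: "0 0 0.1 0 0 0; 0 0 0 0 0 0"

```text
t: 8.6
tool_pos: [0.5529, 0.195, 0.1225]
tool_rot: [-180.0, 0.0, 73.5]
force: [-0.6, -0.1, 0.1]
finger_gap: 0.006
```

```bash
python3 - <<'E'
from h import *
togo([.5535,.1944,.133],73.4)
p=imaging.camera("wrist"); cv2.imwrite("pics/w2.png",p["frame"])
p=imaging.camera("scene"); c=cv2.resize(p["frame"][220:400,300:460],None,fx=3.3,fy=3.3,interpolation=cv2.INTER_CUBIC); cv2.imwrite("pics/s2.png",np.clip(c*1.6,0,255).astype(np.uint8))
E
```

```text
t 8.6 pos [0.5529 0.195  0.1225] rot [-1.7997e+02  2.0000e-02  7.3480e+01] F [-0.6 -0.1  0.1] gap 0.006
turn share [-0.0002  0.0001  0.0005]
shift units after turn [-0.02   0.04  -0.523]
shift units [-0.02   0.039 -0.523]
```

View pics/w2.png

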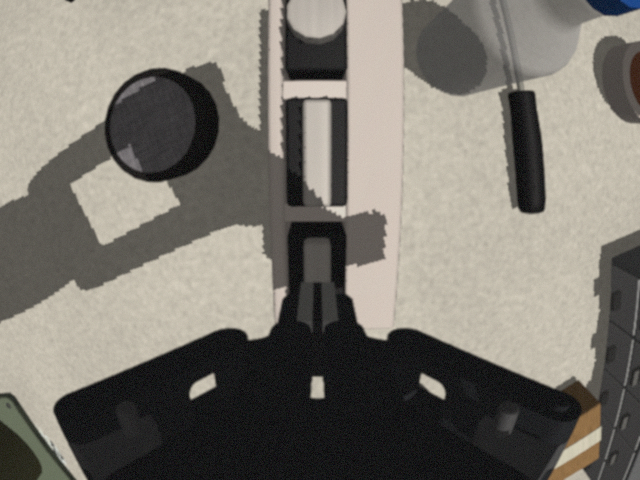

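View pics/s2.png

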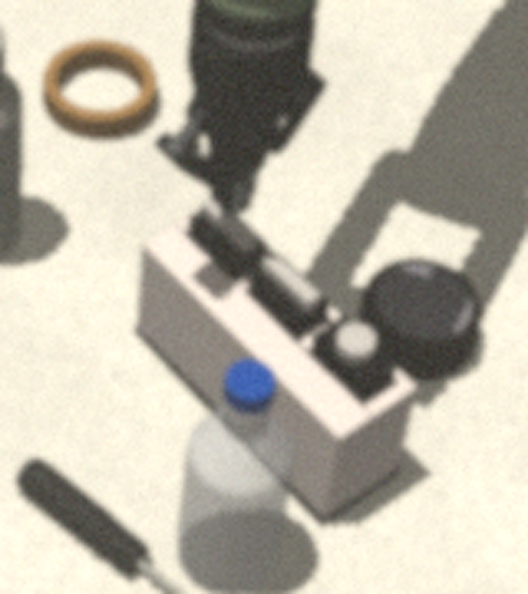

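Emit:
step_arm:
  commands: "0 0 0.1 0 0 0; 0 0 0 0 0 0"

```text
t: 8.9
tool_pos: [0.5529, 0.195, 0.1206]
tool_rot: [-180.0, 0.0, 73.5]
force: [0.5, -0.9, -0.4]
finger_gap: -0.002
```

Emit:
step_arm:
  commands: "0 0 0.1 0 0 0; 0 0 0 0 0 0"

```text
t: 9.1
tool_pos: [0.5528, 0.195, 0.1185]
tool_rot: [-180.0, 0.0, 73.5]
force: [-0.5, -0.3, 0.5]
finger_gap: 0.004
```

```bash
python3 - <<'E'
from h import *
togo([.5535,.1944,.133],73.4)
p=imaging.camera("scene"); 
for t in ["pack_a_top","pack_a"]:
    for r in imaging.find_in(p,t)[:4]: print(t,np.round(r["point"],4),round(r["confidence"],2))
c=cv2.resize(p["frame"][260:340,330:430],None,fx=6,fy=6,interpolation=cv2.INTER_CUBIC); cv2.imwrite("pics/s3.png",np.clip(c*1.8,0,255).astype(np.uint8))
E
```

```text
t 9.1 pos [0.5528 0.195  0.1185] rot [-1.7997e+02  2.0000e-02  7.3490e+01] F [-0.5 -0.3  0.5] gap 0.004
turn share [-0.0002  0.0001  0.0005]
shift units after turn [-0.02   0.041 -0.724]
shift units [-0.021  0.04  -0.724]
pack_a_top [0.5619 0.2042 0.1218] 0.66
pack_a [0.562  0.2018 0.1184] 0.85
pack_a [0.5767 0.2562 0.1134] 0.65
```

View pics/s3.png

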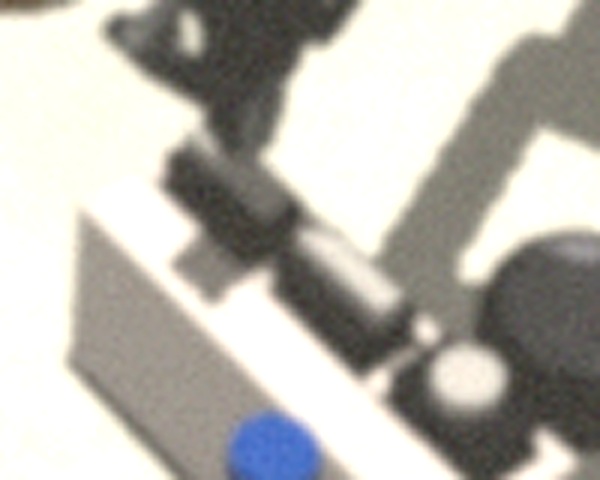

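```bash
python3 - <<'E'
from h import *
o=env.get_obs()
togo([.5535,.1944,.13])
for n in("scene","top"):
    p=imaging.camera(n)
    print(n,"tcp",proj(p,[o["tool_pos"]]),"bar",proj(p,[(.5535,.1944,.13)]),"ends",proj(p,place([.5535,.1944,-.29],[(0,.023,.13),(0,-.023,.13)])).round(1).tolist())
    if n=="scene": x,y,w,h=345,255,70,60
    else: x,y,w,h=180,160,70,60
    c=cv2.resize(p["frame"][y:y+h,x:x+w],None,fx=10,fy=10,interpolation=cv2.INTER_CUBIC); c=np.clip(c*1.8,0,255).astype(np.uint8)
    for q,col in ((o["tool_pos"],(0,0,255)),((.5535,.1944,.13),(0,255,0))):
        u=(proj(p,[q])[0]-[x,y]+.5)*10-.5; cv2.circle(c,tuple(int(v) for v in u),4,col,-1)
    cv2.imwrite(f"pics/z_{n}.png",c)
E
```

```text
t 9.25 pos [0.5531 0.1951 0.1188] rot [-180.     -0.     73.48] F [-0.1 -0.2 -0.4] gap 0.002
shift units [-0.025  0.029 -0.558]
scene tcp [[368.22007551 289.03957308]] bar [[368.25469047 285.70763705]] ends [[375.1, 292.2], [361.6, 279.3]]
top tcp [[213.92606295 190.19352447]] bar [[213.04051028 188.19511162]] ends [[201.2, 184.4], [224.9, 192.0]]
```

View pics/z_scene.png

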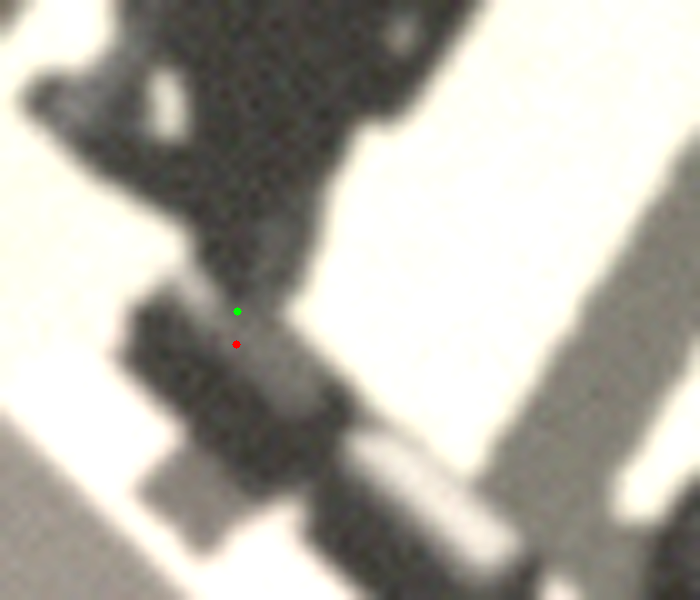

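View pics/z_top.png

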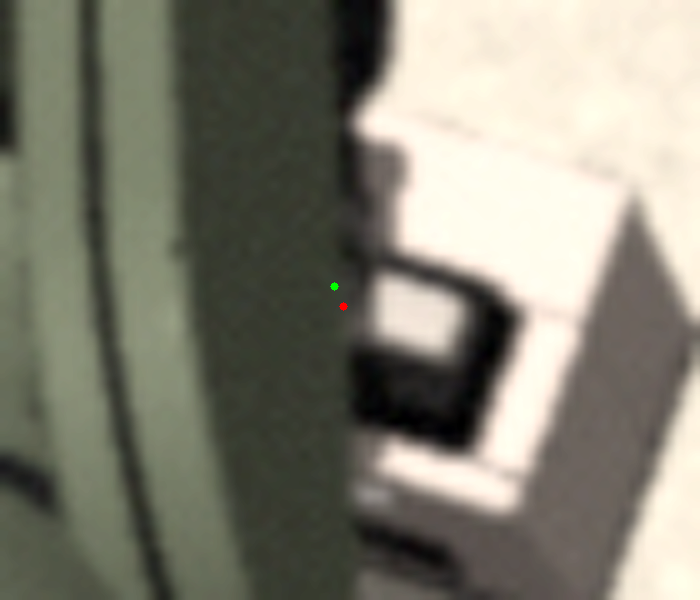

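```bash
python3 - <<'E'
from h import *
p=imaging.camera("scene")
a=cv2.imread("pics/scene0.png"); x,y,w,h=345,270,70,60
k=lambda f:np.clip(cv2.resize(f[y:y+h,x:x+w],None,fx=5.5,fy=5.5,interpolation=cv2.INTER_CUBIC)*1.8,0,255).astype(np.uint8)
c=np.hstack([k(a),k(p["frame"])])
for i in range(0,330,33): cv2.line(c,(0,i),(770,i),(0,255,0),1)
cv2.imwrite("pics/cmp.png",c); togo([.5535,.1944,.13])
E
```

```text
t 9.4 pos [0.5531 0.1951 0.119 ] rot [179.99  -0.    73.48] F [ 1.2 -0.8  0.2] gap 0.001
shift units [-0.026  0.027 -0.552]
```

View pics/cmp.png

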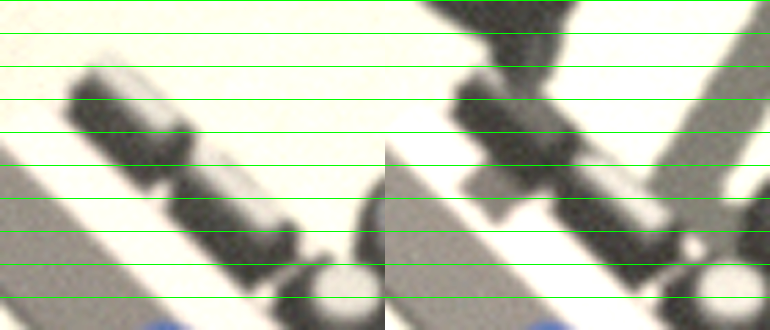

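Emit:
step_arm:
  commands: "0 0 0.1 0 0 0; 0 0 0 0 0 0"

```text
t: 9.6
tool_pos: [0.5529, 0.195, 0.1166]
tool_rot: [-180.0, 0.0, 73.5]
force: [0.3, -0.3, -0.9]
finger_gap: -0.003
```

Emit:
step_arm:
  commands: "0 0 0.1 0 0 0; 0 0 0 0 0 0"

```text
t: 9.8
tool_pos: [0.5528, 0.195, 0.1145]
tool_rot: [-180.0, 0.0, 73.5]
force: [-0.0, -0.5, -0.9]
finger_gap: -0.004
```

```bash
cat >> h.py <<'E'
def proj_w(p,o,P):
    T=p["tool_from_camera"]; r=Rt(o)
    q=(r.inv().apply(np.asarray(P)-o["tool_pos"])-T[:3,3])@T[:3,:3]
    rr=np.hypot(q[:,0],q[:,1]); th=np.arctan2(rr,q[:,2])
    return q[:,:2]/rr[:,None]*(th*p["fx"])[:,None]+[p["cx"],p["cy"]]
E
python3 - <<'E'
from h import *
o=env.get_obs(); p=imaging.camera("wrist"); f=p["frame"]
c=np.clip(cv2.resize(f[60:360,230:430],None,fx=2.0,fy=2.0,interpolation=cv2.INTER_CUBIC)*2.2,0,255).astype(np.uint8)
print(o["tool_pos"])
for y,col in((.1944,(0,0,255)),(.253,(0,255,0))):
    x=.5535 if y<.2 else .5712
    for z in (.13,.12):
        Q=proj_w(p,o,place([x,y,-.29],[(s,t,z) for s,t in((-.006,-.023),(.006,-.023),(.006,.023),(-.006,.023))]))
        cv2.polylines(c,[((Q-[230,60])*2).astype(np.int32)],True,col if z==.13 else (255,0,255),1)
Q=proj_w(p,o,[o["tool_pos"]]); print("tcp px",Q); cv2.circle(c,tuple(((Q[0]-[230,60])*2).astype(int)),4,(255,255,0),-1)
cv2.imwrite("pics/w4.png",c)
E
```

```text
[0.55281174 0.19498094 0.11448147]
tcp px [[319.24027656 283.82412014]]
```

View pics/w4.png

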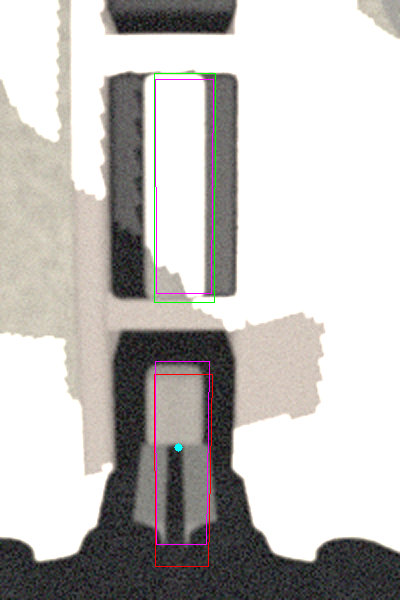

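The near bar's outline now matches z ≈ 0.120, not 0.130, so the pack is pressed by about 9 mm even though the force reads near zero. I'll lift and see whether it springs up.

Emit:
step_arm:
  commands: "0 0 -0.5 0 0 0; 0 0 -1 0 0 0; 0 0 -1 0 0 0; 0 0 -1 0 0 0; 0 0 -0.5 0 0 0"

```text
t: 10.35
tool_pos: [0.5546, 0.1953, 0.1981]
tool_rot: [179.8, -0.1, 73.5]
force: [0.8, 0.5, -0.1]
finger_gap: 0.001
```

```bash
cat > look.py <<'E'
from h import *
import sys
o=env.get_obs(); p=imaging.camera("wrist"); f=p["frame"]
print(o["t"],o["tool_pos"].round(4),o["tool_rot"].round(2),o["force"].round(1))
c=np.clip(cv2.resize(f[0:360,200:440],None,fx=1.6,fy=1.6,interpolation=cv2.INTER_CUBIC)*1.8,0,255).astype(np.uint8)
for x,y in((.5535,.1944),(.5712,.2530)):
    for z,col in((.13,(0,255,0)),(.155,(0,0,255))):
        Q=proj_w(p,o,place([x,y,-.29],[(s,t,z) for s,t in((-.006,-.023),(.006,-.023),(.006,.023),(-.006,.023))]))
        cv2.polylines(c,[((Q-[200,0])*1.6).astype(np.int32)],True,col,1)
cv2.imwrite(f"pics/{sys.argv[1]}.png",c)
E
python3 look.py w5
```

```text
10.35 [0.5546 0.1953 0.1981] [ 1.7976e+02 -1.3000e-01  7.3480e+01] [ 0.8  0.5 -0.1]
```

View pics/w5.png

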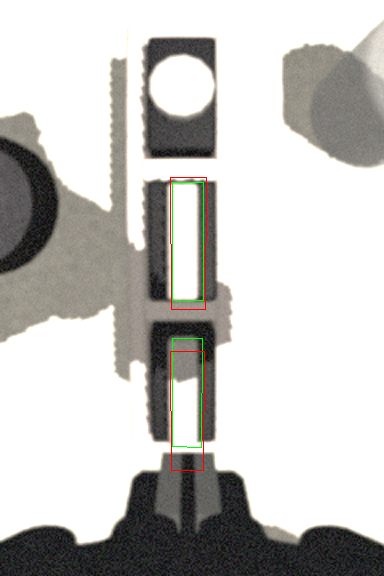

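Emit:
step_arm:
  commands: "0 0 0 0 0 0; 0 0 0 0 0 0; 0 0 0 0 0 0; 0 0 0 0 0 0"

```text
t: 10.8
tool_pos: [0.5524, 0.1949, 0.1937]
tool_rot: [-179.9, 0.1, 73.5]
force: [-0.2, 0.0, -0.3]
finger_gap: -0.002
```

```bash
python3 look.py w6
```

```text
10.8 [0.5524 0.1949 0.1937] [-1.7989e+02  6.0000e-02  7.3480e+01] [-0.2  0.  -0.3]
```

View pics/w6.png

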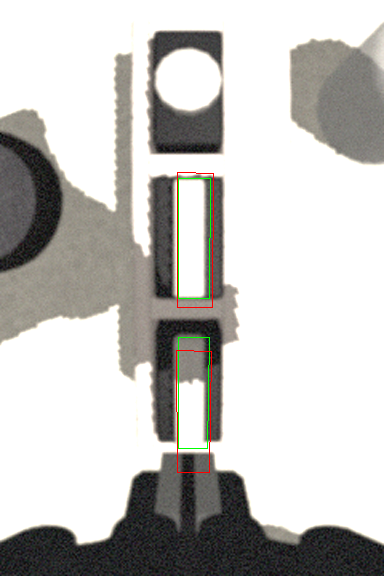

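Emit:
step_arm:
  commands: "0 0 1 0 0 0; 0 0 1 0 0 0; 0 0 1 0 0 0; 0 0 0.8 0 0 0; 0 0 0 0 0 0"

```text
t: 11.35
tool_pos: [0.5504, 0.1945, 0.1155]
tool_rot: [-179.6, 0.2, 73.5]
force: [-0.7, -0.4, 0.3]
finger_gap: 0.001
```

Emit:
step_arm:
  commands: "0 0 0 0 0 0; 0 0 0.15 0 0 0; 0 0 0.1 0 0 0; 0 0 0 0 0 0"

```text
t: 11.75
tool_pos: [0.5533, 0.1951, 0.1143]
tool_rot: [180.0, -0.0, 73.5]
force: [-0.0, 0.3, -0.3]
finger_gap: -0.0
```

Emit:
step_arm:
  commands: "0 0 0.1 0 0 0; 0 0 0 0 0 0"

```text
t: 11.95
tool_pos: [0.553, 0.195, 0.1119]
tool_rot: [-180.0, 0.0, 73.5]
force: [0.2, 0.0, -0.2]
finger_gap: 0.001
```

Emit:
step_arm:
  commands: "0 0 0.1 0 0 0; 0 0 0 0 0 0"

```text
t: 12.15
tool_pos: [0.5532, 0.1951, 0.11]
tool_rot: [180.0, -0.0, 73.5]
force: [-0.4, 1.1, -0.3]
finger_gap: -0.002
```

```bash
python3 look.py w7; python3 - <<'E'
from h import *
o=env.get_obs(); p=imaging.camera("scene"); x,y,w,h=345,260,60,50
c=np.clip(cv2.resize(p["frame"][y:y+h,x:x+w],None,fx=12,fy=12,interpolation=cv2.INTER_CUBIC)*1.8,0,255).astype(np.uint8)
u=(proj(p,[o["tool_pos"]])[0]-[x,y]+.5)*12; cv2.circle(c,tuple(u.astype(int)),4,(0,0,255),-1)
cv2.imwrite("pics/s7.png",c)
E
```

```text
12.15 [0.5532 0.1951 0.11  ] [ 1.7999e+02 -1.0000e-02  7.3490e+01] [-0.4  1.1 -0.3]
```

View pics/w7.png

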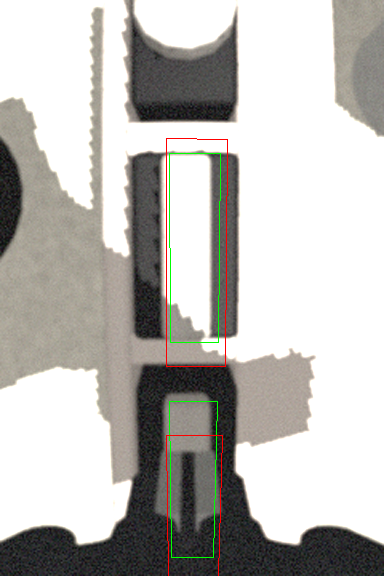

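View pics/s7.png

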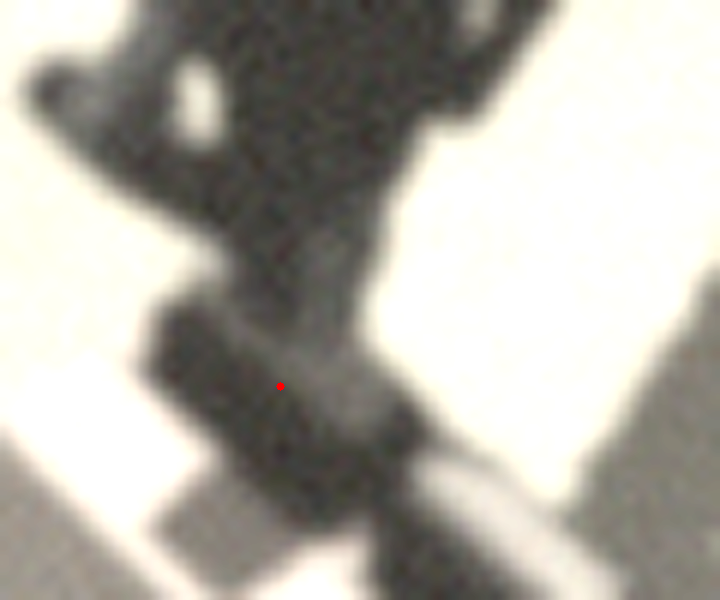

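```bash
python3 - <<'E'
from h import *
o=env.get_obs()
for k,v in o.items(): print(k,np.round(v,3))
print([m for m in dir(env) if m[0]!="_"],[m for m in dir(imaging) if m[0]!="_"])
p=imaging.camera("scene"); a=cv2.imread("pics/scene0.png"); x,y,w,h=345,270,60,55
k=lambda f:np.clip(cv2.resize(f[y:y+h,x:x+w],None,fx=6.6,fy=6.6,interpolation=cv2.INTER_CUBIC)*2.2,0,255).astype(np.uint8)
c=np.hstack([k(a),k(p["frame"])])
for i in range(0,360,33): cv2.line(c,(0,i),(800,i),(0,255,0),1)
cv2.imwrite("pics/cmp2.png",c)
E
```

```text
t 12.25
joint_positions [1.0976e+01 1.8901e+01 9.2090e+01 3.0000e-03 6.8998e+01 2.7490e+01]
dq [-0.003  0.012 -0.032  0.031 -0.013 -0.024]
effort [-6.0000e-02 -4.0682e+01 -2.6340e+01 -3.5000e-02  2.2000e-02 -1.0000e-03]
tool_pos [0.553 0.195 0.11 ]
tool_rot [ 1.79991e+02 -7.00000e-03  7.34850e+01]
force [ 0.753 -0.105  1.37 ]
moment [ 0.071 -0.041  0.02 ]
finger_gap -0.002
['PlanningError', 'get_obs', 'job_done'] ['camera', 'find_in', 'masks_of']
```

View pics/cmp2.png

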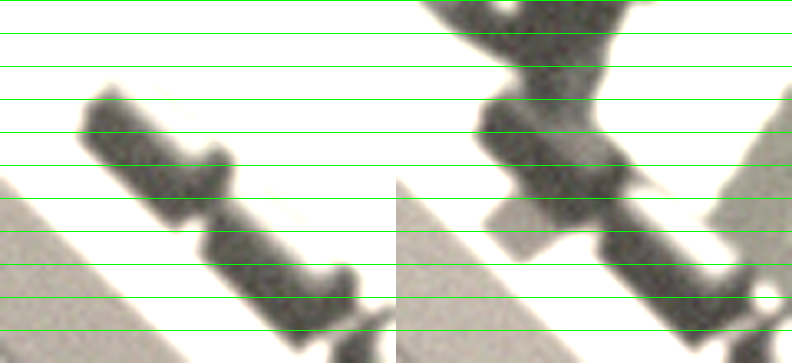

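Emit:
step_arm:
  commands: "0 0 0.1 0 0 0; 0 0 0.1 0 0 0; 0 0 0 0 0 0"

```text
t: 12.6
tool_pos: [0.5542, 0.1955, 0.1083]
tool_rot: [179.9, -0.1, 73.5]
force: [-2.8, 0.8, 9.7]
finger_gap: 0.001
```

Emit:
step_arm:
  commands: "0 0 0.1 0 0 0; 0 0 0 0 0 0"

```text
t: 12.8
tool_pos: [0.5542, 0.1955, 0.1067]
tool_rot: [179.9, -0.1, 73.5]
force: [-2.3, -0.0, 10.4]
finger_gap: 0.0
```

Emit:
step_arm:
  commands: "0 0 0.1 0 0 0; 0 0 0 0 0 0"

```text
t: 13.0
tool_pos: [0.5542, 0.1955, 0.1045]
tool_rot: [179.9, -0.1, 73.5]
force: [-2.6, -1.3, 9.0]
finger_gap: -0.0
```

Emit:
step_arm:
  commands: "0 0 0.1 0 0 0; 0 0 0 0 0 0"

```text
t: 13.2
tool_pos: [0.5541, 0.1954, 0.1022]
tool_rot: [179.9, -0.1, 73.5]
force: [-2.1, -0.5, 9.4]
finger_gap: -0.002
```

Contact came at a TCP reading of about 0.109, so the shut fingertips sit about 20 mm behind the stated TCP. The press is now 7 mm, so I'll release.

Emit:
step_arm:
  commands: "0 0 0.05 0 0 0; 0 0 -0.5 0 0 0; 0 0 -1 0 0 0; 0 0 -1 0 0 0; 0 0 -1 0 0 0"

```text
t: 13.7
tool_pos: [0.5529, 0.195, 0.1694]
tool_rot: [-180.0, 0.0, 73.5]
force: [1.4, 0.2, -0.0]
finger_gap: -0.001
```

Emit:
step_arm:
  commands: "0.95 0 -0.3 0 0 0; 0.95 0 0 0 0 0; 0.9 0 0 0 0 0; 0.3 0 0 0 0 0; 0 0 0 0 0 0"

```text
t: 14.2
tool_pos: [0.5706, 0.2549, 0.1746]
tool_rot: [-180.0, 0.0, 73.6]
force: [0.3, -0.1, -0.1]
finger_gap: 0.0
```

```bash
python3 look.py w8; python3 - <<'E'
from h import *
togo([.5712,.2530,.118],73.4)
E
```

```text
14.2 [0.5706 0.2549 0.1746] [-1.7998e+02  3.0000e-02  7.3550e+01] [ 0.3 -0.1 -0.1]
t 14.25 pos [0.5704 0.2542 0.1745] rot [-1.7997e+02  6.0000e-02  7.3510e+01] F [ 0.3 -0.3  0.3] gap -0.001
turn share [-0.0002  0.0003  0.0006]
shift units after turn [-0.047  0.056  2.824]
shift units [-0.044  0.058  2.824]
```

View pics/w8.png

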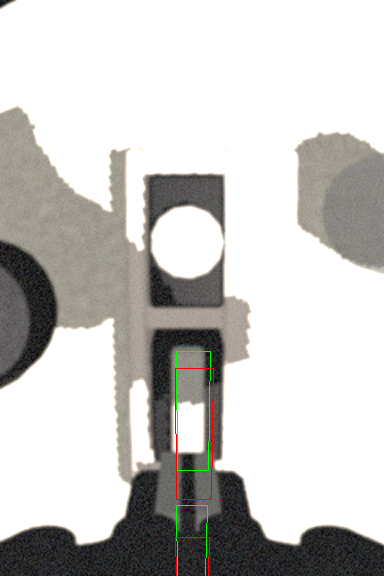

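```bash
python3 - <<'E'
from h import *
p=imaging.camera("scene"); x,y,w,h=335,255,110,100
cv2.imwrite("pics/s8.png",np.clip(cv2.resize(p["frame"][y:y+h,x:x+w],None,fx=6,fy=6,interpolation=cv2.INTER_CUBIC)*1.7,0,255).astype(np.uint8))
E
```

```text
(no output)
```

View pics/s8.png

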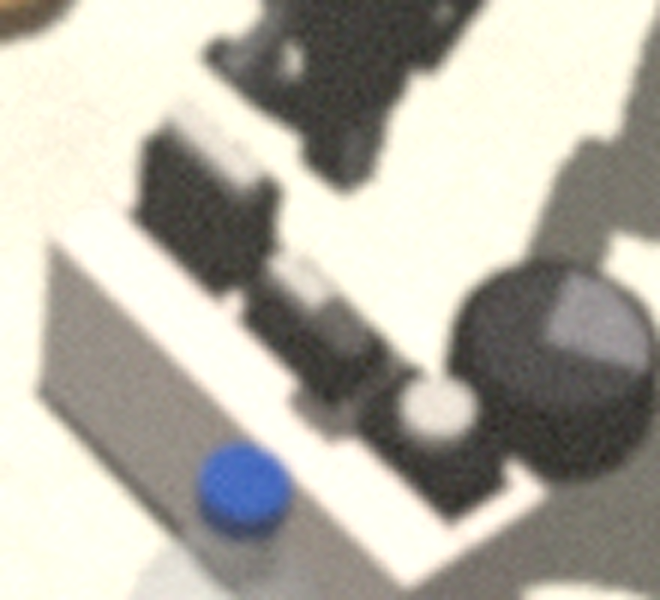

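The first pack has sprung up. Next I'll press the middle one.

Emit:
step_arm:
  commands: "0 0.05 1 0 0 0; 0 0 1 0 0 0; 0 0 0.7 0 0 0; 0 0 0.3 0 0 0; 0 0 0 0 0 0"

```text
t: 14.8
tool_pos: [0.5709, 0.2536, 0.1137]
tool_rot: [-179.9, 0.1, 73.5]
force: [0.8, -0.0, -0.4]
finger_gap: 0.0
```

Emit:
step_arm:
  commands: "0 0 0.15 0 0 0; 0 0 0.15 0 0 0; 0 0 0 0 0 0"

```text
t: 15.1
tool_pos: [0.5725, 0.2545, 0.11]
tool_rot: [179.9, -0.1, 73.5]
force: [-0.1, -0.2, 0.9]
finger_gap: -0.0
```

Emit:
step_arm:
  commands: "0 0 0.1 0 0 0; 0 0 0.1 0 0 0; 0 0 0.1 0 0 0; 0 0 0 0 0 0"

```text
t: 15.5
tool_pos: [0.5733, 0.255, 0.1066]
tool_rot: [179.8, -0.2, 73.5]
force: [-2.0, -0.3, 10.7]
finger_gap: 0.001
```

Emit:
step_arm:
  commands: "0 0 0.1 0 0 0; 0 0 0 0 0 0"

```text
t: 15.7
tool_pos: [0.5733, 0.255, 0.1044]
tool_rot: [179.8, -0.1, 73.5]
force: [-2.4, -0.8, 9.0]
finger_gap: 0.001
```

Emit:
step_arm:
  commands: "0 0 0.1 0 0 0; 0 0 0.05 0 0 0; 0 0 0 0 0 0"

```text
t: 16.0
tool_pos: [0.5732, 0.2549, 0.1011]
tool_rot: [179.8, -0.1, 73.5]
force: [-2.4, -0.3, 10.4]
finger_gap: -0.003
```

Emit:
step_arm:
  commands: "0 0 -0.5 0 0 0; 0 0 -1 0 0 0; 0 0 -1 0 0 0; 0 0 -1 0 0 0; 0 0 -1 0 0 0"

```text
t: 16.5
tool_pos: [0.5716, 0.2542, 0.1888]
tool_rot: [180.0, 0.0, 73.5]
force: [-0.5, 0.1, 0.6]
finger_gap: 0.003
```

Emit:
step_arm:
  commands: "-0.95 0 -0.3 0 0 0; -0.95 0 -0.3 0 0 0; -0.9 0 0 0 0 0; -0.3 0 0 0 0 0; 0 0 0 0 0 0"
  jaw: -0.15

```text
t: 17.0
tool_pos: [0.5533, 0.1935, 0.1991]
tool_rot: [-179.9, 0.0, 73.4]
force: [0.9, 0.9, -0.7]
finger_gap: 0.574
```

```bash
python3 look.py w9; python3 - <<'E'
from h import *
togo([.5535,.1944,.093],73.4)
p=imaging.camera("scene"); x,y,w,h=335,255,110,100
cv2.imwrite("pics/s9.png",np.clip(cv2.resize(p["frame"][y:y+h,x:x+w],None,fx=6,fy=6,interpolation=cv2.INTER_CUBIC)*1.7,0,255).astype(np.uint8))
E
```

```text
17.0 [0.5533 0.1935 0.1991] [-1.7992e+02  3.0000e-02  7.3370e+01] [ 0.9  0.9 -0.7]
t 17.05 pos [0.5536 0.1942 0.1991] rot [-1.7993e+02  1.0000e-02  7.3420e+01] F [-0.1  0.7  0.9] gap 0.57
turn share [-0.0004  0.      0.0001]
shift units after turn [ 7.000e-03 -5.000e-03  5.307e+00]
shift units [8.000e-03 2.000e-03 5.307e+00]
```

View pics/w9.png

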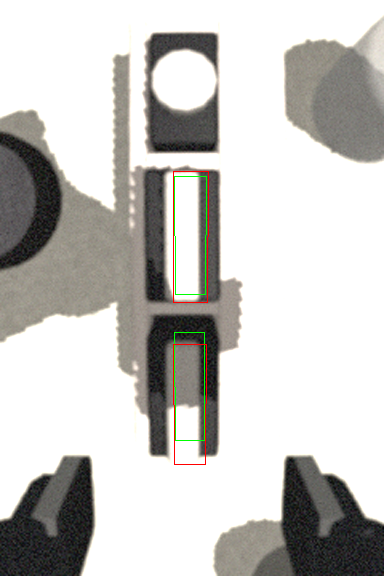

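View pics/s9.png

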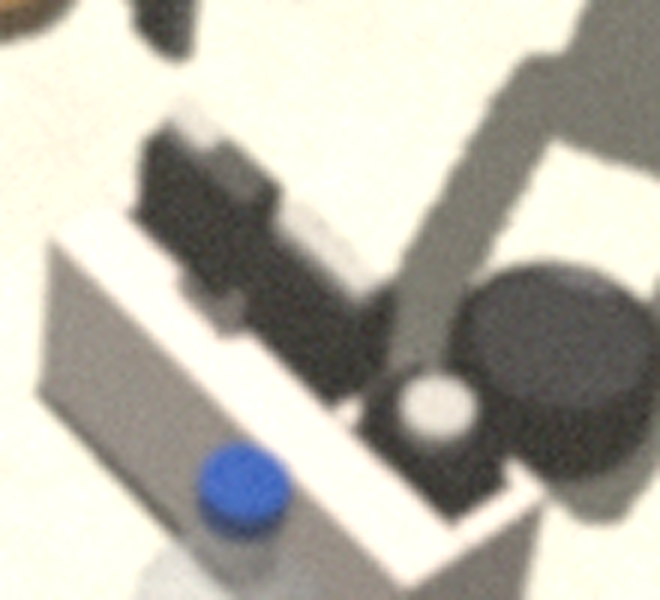

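Both packs are up and the round one is still latched. I'll grip the near one.

Emit:
step_arm:
  commands: "0 0 1 0 0 0; 0 0 1 0 0 0; 0 0 1 0 0 0; 0 0 1 0 0 0; 0 0 0.7 0 0 0"

```text
t: 17.6
tool_pos: [0.5531, 0.1952, 0.1038]
tool_rot: [-179.9, 0.1, 73.5]
force: [0.0, -0.2, 0.3]
finger_gap: 0.577
```

Emit:
step_arm:
  commands: "0 0 0.5 0 0 0; 0 0 0 0 0 0; 0 0 0 0 0 0"

```text
t: 17.9
tool_pos: [0.5545, 0.195, 0.0963]
tool_rot: [180.0, -0.0, 73.5]
force: [-0.2, -1.1, 0.9]
finger_gap: 0.578
```

```bash
python3 - <<'E'
from h import *
togo([.5535,.1944,.093],73.4)
p=imaging.camera("scene"); x,y,w,h=325,225,110,100
cv2.imwrite("pics/s10.png",np.clip(cv2.resize(p["frame"][y:y+h,x:x+w],None,fx=6,fy=6,interpolation=cv2.INTER_CUBIC)*2.0,0,255).astype(np.uint8))
p=imaging.camera("wrist");cv2.imwrite("pics/w10.png",np.clip(p["frame"]*1.5,0,255).astype(np.uint8))
E
```

```text
t 17.9 pos [0.5545 0.195  0.0963] rot [ 1.7997e+02 -2.0000e-02  7.3490e+01] F [-0.2 -1.1  0.9] gap 0.578
turn share [ 0.0002 -0.0001  0.0005]
shift units after turn [-0.044 -0.039  0.164]
shift units [-0.044 -0.04   0.164]
```

View pics/s10.png

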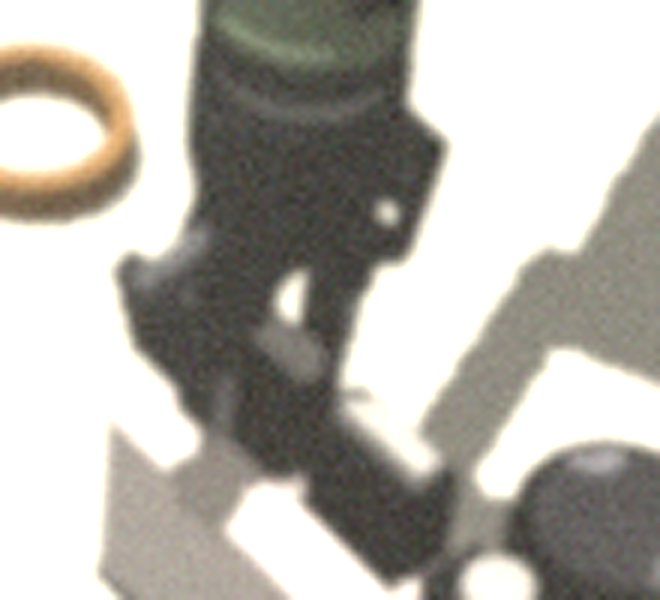

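View pics/w10.png

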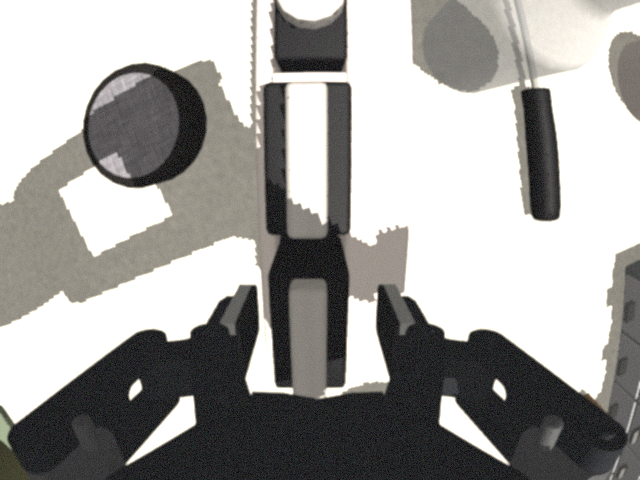

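Emit:
step_arm:
  commands: "0 -0.08 0.15 0 0 0; 0 0 0 0 0 0"

```text
t: 18.2
tool_pos: [0.5524, 0.1953, 0.0932]
tool_rot: [180.0, -0.0, 73.5]
force: [0.1, -0.0, 0.5]
finger_gap: 0.573
```

Emit:
step_arm:
  commands: "0 0 0 0 0 0; 0 0 0 0 0 0; 0 0 0 0 0 0; 0 0 0 0 0 0"
  jaw: 1
  squeeze: 40

```text
t: 18.6
tool_pos: [0.5525, 0.1953, 0.0932]
tool_rot: [-180.0, -0.0, 73.5]
force: [-2.0, 0.4, 3.4]
finger_gap: 0.316
```

```bash
python3 - <<'E'
from h import *
togo([.5535,.1944,.3],82.3)
p=imaging.camera("wrist");cv2.imwrite("pics/w11.png",np.clip(p["frame"]*1.5,0,255).astype(np.uint8))
E
```

```text
t 18.6 pos [0.5525 0.1953 0.0932] rot [-180.     -0.     73.48] F [-2.   0.4  3.4] gap 0.316
turn share [-0.    -0.    -0.049]
shift units after turn [ -0.038   0.056 -10.34 ]
shift units [ -0.028   0.061 -10.34 ]
```

View pics/w11.png

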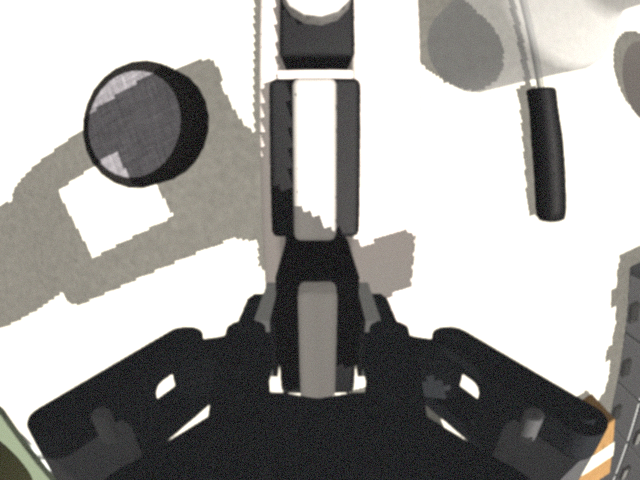

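Emit:
step_arm:
  commands: "0 0 -0.3 0 0 0; 0 0 -0.6 0 0 0; 0 0 -1 0 0 0; 0 0 -1 0 0 0; 0 0 -1 0 0 0"

```text
t: 19.15
tool_pos: [0.5524, 0.1951, 0.172]
tool_rot: [180.0, 0.0, 73.5]
force: [-0.7, 0.2, -3.0]
finger_gap: 0.32
```

```bash
python3 - <<'E'
from h import *
togo([.561,-.3085,.27],82.3)
p=imaging.camera("scene"); x,y,w,h=325,225,110,130
cv2.imwrite("pics/s12.png",np.clip(cv2.resize(p["frame"][y:y+h,x:x+w],None,fx=4,fy=4,interpolation=cv2.INTER_CUBIC)*2.0,0,255).astype(np.uint8))
E
```

```text
t 19.15 pos [0.5524 0.1951 0.172 ] rot [180.     0.    73.48] F [-0.7  0.2 -3. ] gap 0.32
turn share [ 0.     0.    -0.049]
shift units after turn [-24.898   3.798  -4.902]
shift units [-24.021   7.571  -4.9  ]
```

View pics/s12.png

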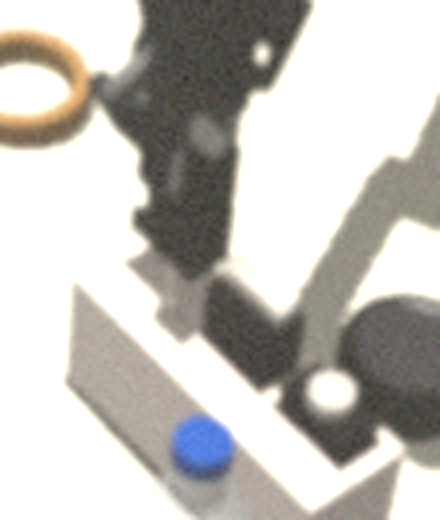

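Emit:
step_arm:
  commands: "0 0 -1 0 0 0; 0 0 -1 0 0 0; 0 0 -1 0 0 -0.016; 0 0 -1 0 0 -0.017; 0 0 -0.9 0 0 -0.016"

```text
t: 19.7
tool_pos: [0.5525, 0.1952, 0.2697]
tool_rot: [180.0, -0.0, 82.4]
force: [-0.0, 0.2, -2.8]
finger_gap: 0.316
```

Emit:
step_arm:
  commands: "-0.5 0.07 0 0 0 0; -1 0.15 0 0 0 0; -1 0.15 0 0 0 0; -1 0.15 0 0 0 0; -1 0.15 0 0 0 0"

```text
t: 20.2
tool_pos: [0.5528, 0.1027, 0.2671]
tool_rot: [-179.9, 0.1, 82.2]
force: [0.3, 0.3, -2.5]
finger_gap: 0.318
```

Emit:
step_arm:
  commands: "-1 0.15 0 0 0 0; -1 0.15 0 0 0 0; -1 0.15 0 0 0 0; -1 0.15 0 0 0 0; -1 0.15 0 0 0 0"

```text
t: 20.7
tool_pos: [0.5542, 0.0016, 0.2671]
tool_rot: [-179.9, 0.0, 82.2]
force: [-0.5, 0.0, -2.1]
finger_gap: 0.324
```

Emit:
step_arm:
  commands: "-1 0.15 0 0 0 0; -1 0.15 0 0 0 0; -1 0.15 0 0 0 0; -1 0.15 0 0 0 0; -1 0.15 0 0 0 0"

```text
t: 21.2
tool_pos: [0.5555, -0.0993, 0.2671]
tool_rot: [-179.9, -0.0, 82.2]
force: [0.4, -0.3, -2.8]
finger_gap: 0.321
```

Emit:
step_arm:
  commands: "-1 0.15 0 0 0 0; -1 0.15 0 0 0 0; -1 0.15 0 0 0 0; -1 0.15 0 0 0 0; -1 0.15 0 0 0 0"

```text
t: 21.7
tool_pos: [0.5569, -0.2003, 0.267]
tool_rot: [-179.9, -0.0, 82.2]
force: [0.1, -0.2, -2.0]
finger_gap: 0.319
```

Emit:
step_arm:
  commands: "-1 0.15 0 0 0 0; -1 0.15 0 0 0 0; -1 0.15 0 0 0 0; -0.8 0.15 0 0 0 0; 0 0 0 0 0 0"

```text
t: 22.2
tool_pos: [0.5597, -0.2787, 0.2685]
tool_rot: [-180.0, 0.0, 82.1]
force: [0.7, 0.2, -3.5]
finger_gap: 0.321
```

```bash
python3 - <<'E'
from h import *
togo([.561,-.3085,.19],82.3)
E
```

```text
t 22.2 pos [ 0.5597 -0.2787  0.2685] rot [-1.7999e+02  4.0000e-02  8.2140e+01] F [ 0.7  0.2 -3.5] gap 0.321
turn share [-0.      0.0002 -0.0009]
shift units after turn [-1.468  0.266  3.926]
shift units [-1.464  0.271  3.927]
```

Now I'll finish the approach, descend partway and look.

Emit:
step_arm:
  commands: "-0.75 0.13 1 0 0 -0.001; -0.7 0.13 1 0 0 0; 0 0 1 0 0 0; 0 0 1 0 0 0; 0 0 1 0 0 0"

```text
t: 22.7
tool_pos: [0.5614, -0.3048, 0.1681]
tool_rot: [180.0, -0.0, 82.5]
force: [0.6, 0.3, -3.0]
finger_gap: 0.324
```

Emit:
step_arm:
  commands: "0 0 0.4 0 0 0; 0 0 0 0 0 0; 0 0 0 0 0 0"

```text
t: 23.0
tool_pos: [0.5619, -0.3055, 0.1619]
tool_rot: [179.9, 0.0, 82.5]
force: [0.7, -0.3, -2.2]
finger_gap: 0.319
```

```bash
cat > lookc.py <<'E'
from h import *
import sys
o=env.get_obs(); p=imaging.camera("wrist"); f=np.clip(p["frame"]*1.6,0,255).astype(np.uint8)
def poly(M,col):
    Q=proj_w(p,o,place([.5702,-.2401,-.1342],M)); cv2.polylines(f,[Q.astype(np.int32)],True,col,1)
poly([(.029,.106,.045),(.029,-.106,.045),(-.029,-.106,.045),(-.029,.106,.045)],(0,255,0))
for y in(-.069,0,.069): poly([(s*.024,y+t*.032,.045) for s,t in((1,1),(1,-1),(-1,-1),(-1,1))],(0,0,255))
cv2.imwrite(f"pics/{sys.argv[1]}.png",f)
p=imaging.camera("top"); x,y,w,h=370,160,140,80
cv2.imwrite(f"pics/{sys.argv[1]}t.png",np.clip(cv2.resize(p["frame"][y:y+h,x:x+w],None,fx=5,fy=5,interpolation=cv2.INTER_CUBIC)*2.0,0,255).astype(np.uint8))
p=imaging.camera("scene"); x,y,w,h=160,170,140,110
cv2.imwrite(f"pics/{sys.argv[1]}s.png",np.clip(cv2.resize(p["frame"][y:y+h,x:x+w],None,fx=5,fy=5,interpolation=cv2.INTER_CUBIC)*2.0,0,255).astype(np.uint8))
E
python3 lookc.py c1; python3 - <<'E'
from h import *
togo([.561,-.3085,.058],82.3)
E
```

```text
t 23.15 pos [ 0.5622 -0.306   0.1627] rot [1.7984e+02 8.0000e-02 8.2490e+01] F [ 0.6 -0.1 -2.4] gap 0.319
turn share [0.0009 0.0005 0.0011]
shift units after turn [-0.133 -0.041  5.235]
shift units [-0.126 -0.056  5.235]
```

View pics/c1.png

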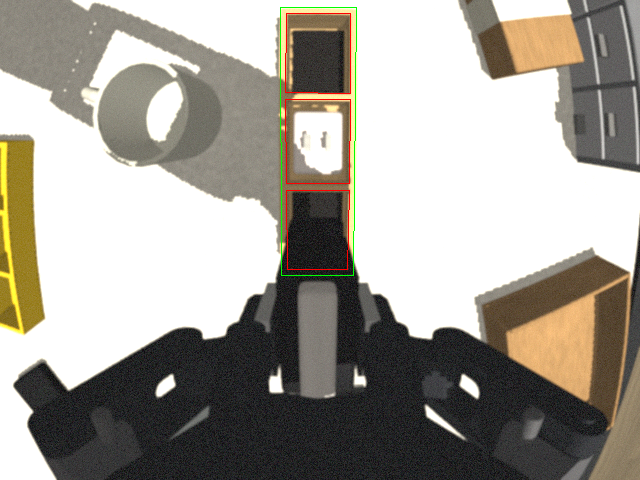

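View pics/c1s.png

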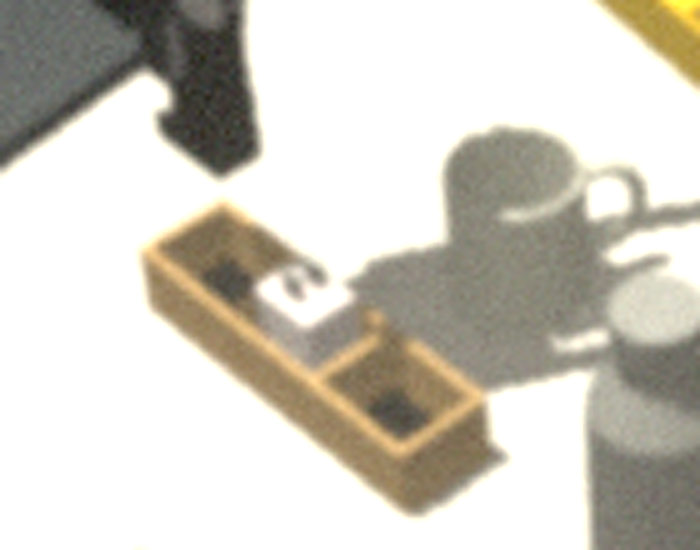

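The crate outline matches the picture to within 1–2 mm. The mug at about (155,115) and the adapter at (320,140) are clear of the path, so I'll descend.

Emit:
step_arm:
  commands: "-0.13 -0.05 0.6 0 0 0; 0 0 1 0 0 0; 0 0 1 0 0 0; 0 0 1 0 0 0; 0 0 0.7 0 0 0"

```text
t: 23.65
tool_pos: [0.5588, -0.3074, 0.0727]
tool_rot: [-179.9, -0.1, 82.5]
force: [-0.1, 0.4, -2.0]
finger_gap: 0.32
```

Emit:
step_arm:
  commands: "0 0 0.5 0 0 0; 0 0 0.3 0 0 0; 0 0 0 0 0 0"

```text
t: 23.95
tool_pos: [0.5595, -0.3077, 0.0582]
tool_rot: [-179.9, -0.0, 82.5]
force: [0.0, -1.0, -2.5]
finger_gap: 0.327
```

Emit:
step_arm:
  commands: "0 0 0.1 0 0 0; 0 0 0.1 0 0 0; 0 0 0 0 0 0"

```text
t: 24.25
tool_pos: [0.5601, -0.3081, 0.0554]
tool_rot: [180.0, 0.0, 82.5]
force: [-1.0, 0.1, -3.7]
finger_gap: 0.319
```

Emit:
step_arm:
  commands: "0 0 0.1 0 0 0; 0 0 0.1 0 0 0; 0 0 0 0 0 0"

```text
t: 24.55
tool_pos: [0.5596, -0.3077, 0.0505]
tool_rot: [-180.0, -0.0, 82.5]
force: [0.5, 0.9, -2.9]
finger_gap: 0.323
```

Emit:
step_arm:
  commands: "0 0 0.1 0 0 0; 0 0 0 0 0 0"

```text
t: 24.75
tool_pos: [0.5596, -0.3077, 0.0485]
tool_rot: [-180.0, -0.0, 82.5]
force: [0.8, -0.5, -3.4]
finger_gap: 0.32
```

Emit:
step_arm:
  commands: "0 0 0.05 0 0 0; 0 0 0 0 0 0"

```text
t: 24.95
tool_pos: [0.5599, -0.3079, 0.0483]
tool_rot: [180.0, 0.0, 82.5]
force: [-1.3, 0.3, 0.2]
finger_gap: 0.323
```

It has touched down (the force went from −3 to 0). I'll release and rise.

Emit:
step_arm:
  commands: "0 0 0.03 0 0 0; 0 0 0 0 0 0; 0 0 0 0 0 0; 0 0 0 0 0 0"
  jaw: -0.1

```text
t: 25.35
tool_pos: [0.5601, -0.3081, 0.0476]
tool_rot: [180.0, 0.0, 82.5]
force: [0.4, 0.3, 0.3]
finger_gap: 0.55
```

Emit:
step_arm:
  commands: "0 0 -0.5 0 0 0; 0 0 -1 0 0 0; 0 0 -1 0 0 0; 0 0 -1 0 0 0; 0 0 -1 0 0 0"

```text
t: 25.85
tool_pos: [0.5601, -0.308, 0.139]
tool_rot: [179.9, 0.0, 82.5]
force: [-0.0, 0.6, -0.1]
finger_gap: 0.552
```

```bash
python3 lookc.py c2; python3 - <<'E'
from h import *
togo([.5712,.2525,.24],73.4)
E
```

```text
t 26.0 pos [ 0.5613 -0.3089  0.1399] rot [1.7974e+02 1.4000e-01 8.2480e+01] F [-1.   1.2 -0.5] gap 0.551
turn share [0.0015 0.0007 0.0505]
shift units after turn [27.043 -7.545 -5.005]
shift units [27.882 -3.157 -5.089]
```

View pics/c2.png

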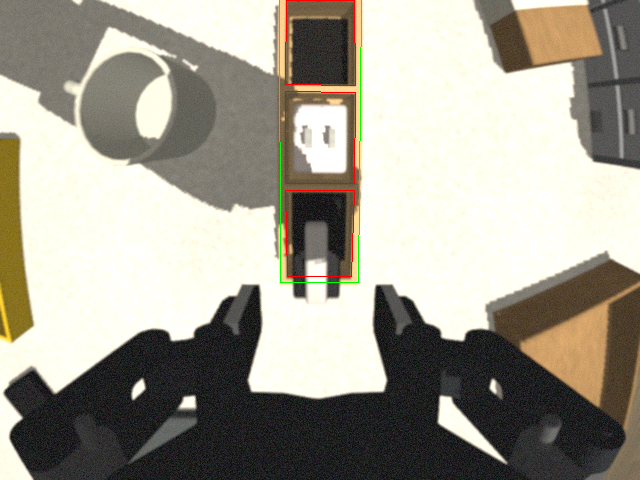

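View pics/c2s.png

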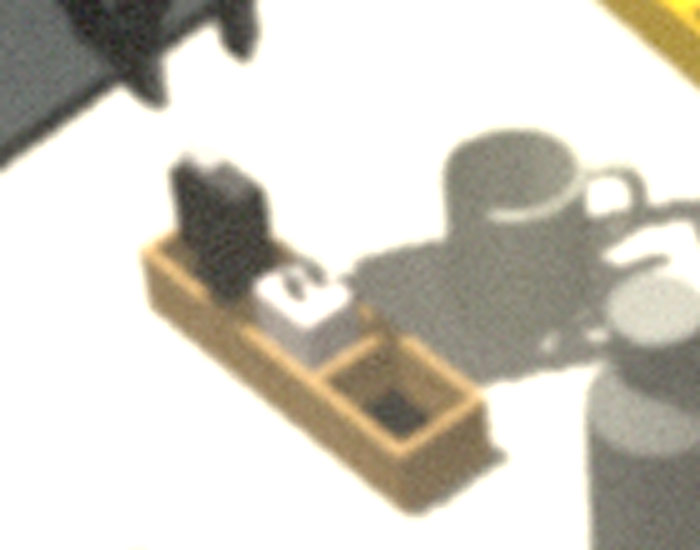

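The first pack stands upright in its compartment. I'll go back for the second one.

Emit:
step_arm:
  commands: "0 0 -1 0 0 0.017; 0 0 -1 0 0 0.017; 0 0 -1 0 0 0.0165; 0.5 -0.14 -1 0 0 0; 1 -0.28 -1 0 0 0"

```text
t: 26.5
tool_pos: [0.5595, -0.2773, 0.2361]
tool_rot: [-179.9, -0.0, 73.3]
force: [0.2, 0.5, 0.5]
finger_gap: 0.554
```

Emit:
step_arm:
  commands: "1 -0.28 0 0 0 0; 1 -0.28 0 0 0 0; 1 -0.28 0 0 0 0; 1 -0.28 0 0 0 0; 1 -0.28 0 0 0 0"

```text
t: 27.0
tool_pos: [0.5607, -0.1704, 0.2345]
tool_rot: [-179.7, -0.0, 73.4]
force: [-0.9, 0.9, 0.5]
finger_gap: 0.544
```

Emit:
step_arm:
  commands: "1 -0.28 0 0 0 0; 1 -0.28 0 0 0 0; 1 -0.28 0 0 0 0; 1 -0.28 0 0 0 0; 1 -0.28 0 0 0 0"

```text
t: 27.5
tool_pos: [0.5622, -0.0668, 0.2345]
tool_rot: [-179.7, -0.0, 73.4]
force: [-0.7, -0.6, 0.8]
finger_gap: 0.545
```

Emit:
step_arm:
  commands: "1 -0.28 0 0 0 0; 1 -0.28 0 0 0 0; 1 -0.28 0 0 0 0; 1 -0.28 0 0 0 0; 1 -0.28 0 0 0 0"

```text
t: 28.0
tool_pos: [0.5637, 0.0367, 0.2345]
tool_rot: [-179.7, 0.1, 73.4]
force: [0.6, 0.0, 0.3]
finger_gap: 0.549
```

Emit:
step_arm:
  commands: "1 -0.28 0 0 0 0; 1 -0.28 0 0 0 0; 1 -0.28 0 0 0 0; 1 -0.28 0 0 0 0; 1 -0.28 0 0 0 0"

```text
t: 28.5
tool_pos: [0.5652, 0.1402, 0.2344]
tool_rot: [-179.8, 0.1, 73.4]
force: [1.2, 0.2, -0.3]
finger_gap: 0.549
```

Emit:
step_arm:
  commands: "1 -0.28 0 0 0 0; 1 -0.28 0 0 0 0; 1 -0.28 0 0 0 0; 1 -0.28 0 0 0 0; 0.5 -0.14 0 0 0 0"

```text
t: 29.0
tool_pos: [0.5668, 0.234, 0.2346]
tool_rot: [-179.8, 0.1, 73.5]
force: [-0.8, -0.1, -0.4]
finger_gap: 0.552
```

```bash
python3 - <<'E'
from h import *
togo([.5712,.2525,.20],73.4)
E
```

```text
t 29.0 pos [0.5668 0.234  0.2346] rot [-1.7977e+02  1.0000e-01  7.3530e+01] F [-0.8 -0.1 -0.4] gap 0.552
turn share [-0.0013  0.0006  0.0007]
shift units after turn [ 0.948 -0.051  1.73 ]
shift units [ 0.951 -0.042  1.728]
```

Emit:
step_arm:
  commands: "0.65 -0.05 0.8 0 0 0; 0 0 0.5 0 0 0; 0 0 0 0 0 0; 0 0 0 0 0 0"

```text
t: 29.4
tool_pos: [0.5711, 0.2438, 0.2099]
tool_rot: [-179.9, 0.1, 73.3]
force: [0.5, -0.2, 0.4]
finger_gap: 0.554
```

```bash
python3 look.py w12; python3 - <<'E'
from h import *
togo([.5712,.2525,.093],73.4)
p=imaging.camera("wrist");cv2.imwrite("pics/w12f.png",np.clip(p["frame"]*1.3,0,255).astype(np.uint8))
E
```

```text
29.4 [0.5711 0.2438 0.2099] [-1.7988e+02  1.0000e-01  7.3340e+01] [ 0.5 -0.2  0.4]
t 29.45 pos [0.5717 0.244  0.2109] rot [-1.7997e+02  4.0000e-02  7.3340e+01] F [ 0.1 -0.3 -0.8] gap 0.546
turn share [-0.0002  0.0002 -0.0004]
shift units after turn [ 0.402 -0.144  5.894]
shift units [ 0.406 -0.142  5.893]
```

View pics/w12.png

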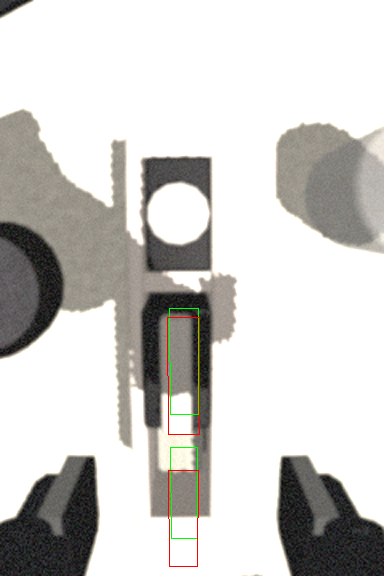

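View pics/w12f.png

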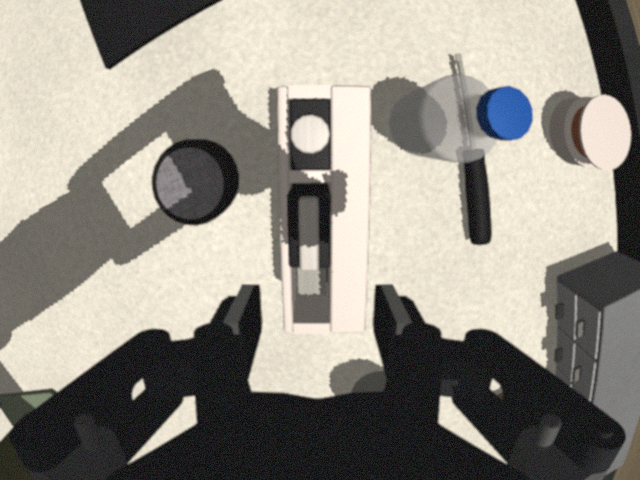

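Emit:
step_arm:
  commands: "0.4 -0.17 0.3 0 0 0; 0 0 1 0 0 0; 0 0 1 0 0 0; 0 0 1 0 0 0; 0 0 0.8 0 0 0"

```text
t: 30.0
tool_pos: [0.5704, 0.2536, 0.1281]
tool_rot: [-180.0, 0.0, 73.4]
force: [0.4, -0.8, -0.4]
finger_gap: 0.55
```

Emit:
step_arm:
  commands: "0 0 0.8 0 0 0; 0 0 0.5 0 0 0; 0 0 0 0 0 0; 0 0 0 0 0 0"

```text
t: 30.4
tool_pos: [0.5711, 0.2535, 0.1036]
tool_rot: [180.0, -0.0, 73.4]
force: [0.6, -0.5, 0.3]
finger_gap: 0.552
```

```bash
python3 - <<'E'
from h import *
togo([.5712,.2525,.093],73.4)
p=imaging.camera("wrist");cv2.imwrite("pics/w13.png",np.clip(p["frame"]*1.5,0,255).astype(np.uint8))
E
```

```text
t 30.4 pos [0.5711 0.2535 0.1036] rot [ 1.7997e+02 -2.0000e-02  7.3390e+01] F [ 0.6 -0.5  0.3] gap 0.552
turn share [ 0.0002 -0.0001 -0.0001]
shift units after turn [-0.048  0.02   0.53 ]
shift units [-0.048  0.02   0.529]
```

View pics/w13.png

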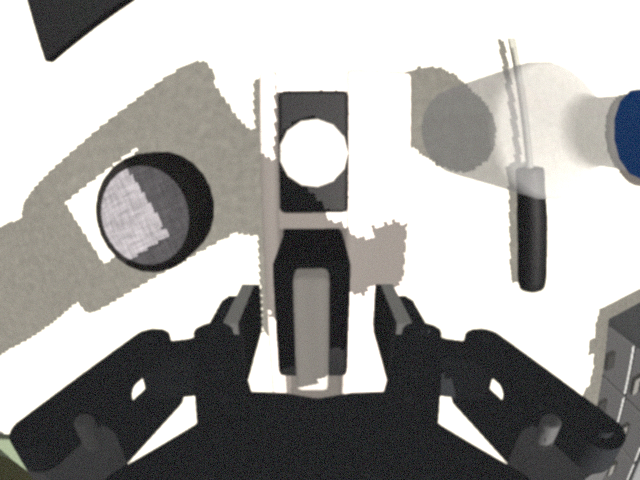

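Emit:
step_arm:
  commands: "0 -0.07 0.5 0 0 0; 0 0 0 0 0 0; 0 0 0 0 0 0"

```text
t: 30.75
tool_pos: [0.569, 0.2538, 0.093]
tool_rot: [-180.0, 0.0, 73.4]
force: [-0.9, 0.0, -0.8]
finger_gap: 0.551
```

Emit:
step_arm:
  commands: "0 0 0 0 0 0; 0 0 0 0 0 0; 0 0 0 0 0 0; 0 0 0 0 0 0"
  jaw: 1
  squeeze: 40

```text
t: 31.15
tool_pos: [0.5696, 0.2539, 0.0937]
tool_rot: [180.0, -0.0, 73.4]
force: [-1.0, -0.7, 1.4]
finger_gap: 0.323
```

Emit:
step_arm:
  commands: "0 0 -0.3 0 0 0; 0 0 -0.6 0 0 0; 0 0 -1 0 0 0; 0 0 -1 0 0 0; 0 0 -1 0 0 0"

```text
t: 31.65
tool_pos: [0.5694, 0.2537, 0.1726]
tool_rot: [180.0, -0.0, 73.4]
force: [0.9, 0.2, -2.1]
finger_gap: 0.32
```

Emit:
step_arm:
  commands: "0 0 -1 0 0 0; 0 0 -1 0 0 0; 0 0 -1 0 0 -0.016; 0 0 -1 0 0 -0.017; 0 0 -0.9 0 0 -0.016"

```text
t: 32.15
tool_pos: [0.5694, 0.2538, 0.2711]
tool_rot: [179.9, -0.0, 82.3]
force: [0.3, 0.7, -2.1]
finger_gap: 0.322
```

```bash
python3 - <<'E'
from h import *
togo([.5795,-.1717,.265],82.3)
p=imaging.camera("scene");cv2.imwrite("pics/s14.png",np.clip(p["frame"]*1.5,0,255).astype(np.uint8))
E
```

```text
t 32.15 pos [0.5694 0.2538 0.2711] rot [ 1.7994e+02 -2.0000e-02  8.2330e+01] F [ 0.3  0.7 -2.1] gap 0.322
turn share [ 0.0003 -0.0001  0.0002]
shift units after turn [-21.014   3.35    0.307]
shift units [-21.016   3.337   0.303]
```

View pics/s14.png

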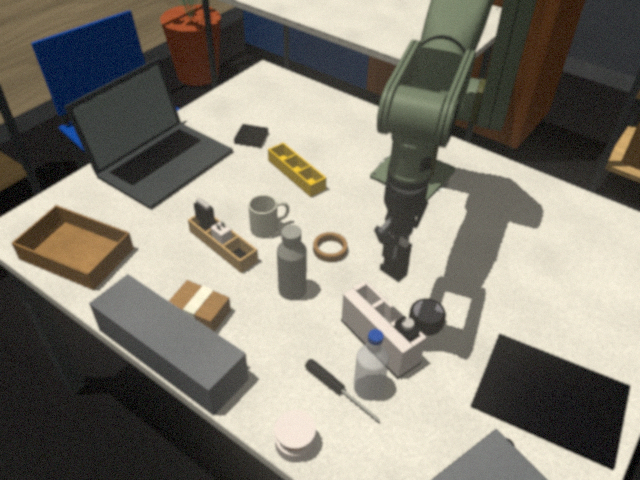

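The second pack is held at (395,265) and the round pack is still latched at (405,328). I'll carry it across.

Emit:
step_arm:
  commands: "-0.5 0.08 0 0 0 0; -1 0.16 0 0 0 0; -1 0.16 0 0 0 0; -1 0.16 0 0 0 0; -1 0.16 0 0 0 0"

```text
t: 32.7
tool_pos: [0.5703, 0.161, 0.2674]
tool_rot: [-179.8, 0.1, 82.1]
force: [0.1, -0.1, -3.2]
finger_gap: 0.323
```

Emit:
step_arm:
  commands: "-1 0.16 0 0 0 0; -1 0.16 0 0 0 0; -1 0.16 0 0 0 0; -1 0.16 0 0 0 0; -1 0.16 0 0 0 0"

```text
t: 33.2
tool_pos: [0.5725, 0.0599, 0.2674]
tool_rot: [-179.8, 0.0, 82.1]
force: [0.5, 1.1, -2.8]
finger_gap: 0.319
```

Emit:
step_arm:
  commands: "-1 0.16 0 0 0 0; -1 0.16 0 0 0 0; -1 0.16 0 0 0 0; -1 0.16 0 0 0 0; -1 0.16 0 0 0 0"

```text
t: 33.7
tool_pos: [0.5746, -0.0411, 0.2674]
tool_rot: [-179.8, 0.0, 82.1]
force: [0.8, -0.6, -2.2]
finger_gap: 0.316
```

Emit:
step_arm:
  commands: "-1 0.16 0 0 0 0; -1 0.16 0 0 0 0; -1 0.16 0 0 0 0; -1 0.16 0 0 0 0; -0.7 0.1 0 0 0 0"

```text
t: 34.2
tool_pos: [0.5767, -0.1366, 0.2675]
tool_rot: [-179.8, -0.0, 82.1]
force: [0.0, -0.1, -2.6]
finger_gap: 0.322
```

Emit:
step_arm:
  commands: "0 0 0 0 0 0; 0 0 0 0 0 0"

```text
t: 34.4
tool_pos: [0.5774, -0.1347, 0.2685]
tool_rot: [-179.9, -0.1, 82.2]
force: [0.2, 0.7, -1.5]
finger_gap: 0.319
```

```bash
python3 - <<'E'
from h import *
togo([.5795,-.1717,.16],82.3)
E
```

```text
t 34.4 pos [ 0.5774 -0.1347  0.2685] rot [-1.7992e+02 -6.0000e-02  8.2160e+01] F [ 0.2  0.7 -1.5] gap 0.319
turn share [-0.0005 -0.0003 -0.0008]
shift units after turn [-1.82   0.349  5.427]
shift units [-1.825  0.362  5.424]
```

Emit:
step_arm:
  commands: "-0.9 0.17 0.5 0 0 -0.001; -0.92 0.17 1 0 0 0; 0 0 1 0 0 0; 0 0 1 0 0 0; 0 0 1 0 0 0"

```text
t: 34.9
tool_pos: [0.5798, -0.1707, 0.1784]
tool_rot: [-180.0, -0.0, 82.4]
force: [-0.0, 0.1, -3.0]
finger_gap: 0.317
```

Emit:
step_arm:
  commands: "0 0 0.8 0 0 0; 0 0 0 0 0 0; 0 0 0 0 0 0"

```text
t: 35.2
tool_pos: [0.5799, -0.1709, 0.1633]
tool_rot: [-180.0, -0.0, 82.5]
force: [0.3, 0.0, -1.4]
finger_gap: 0.318
```

```bash
python3 lookc.py c3; python3 - <<'E'
from h import *
togo([.5795,-.1717,.05],82.3)
E
```

```text
t 35.35 pos [ 0.5809 -0.172   0.165 ] rot [1.7984e+02 5.0000e-02 8.2420e+01] F [ 0.7 -0.5 -1.6] gap 0.319
turn share [0.0009 0.0003 0.0007]
shift units after turn [ 4.000e-03 -7.400e-02  5.749e+00]
shift units [ 0.008 -0.09   5.749]
```

View pics/c3.png

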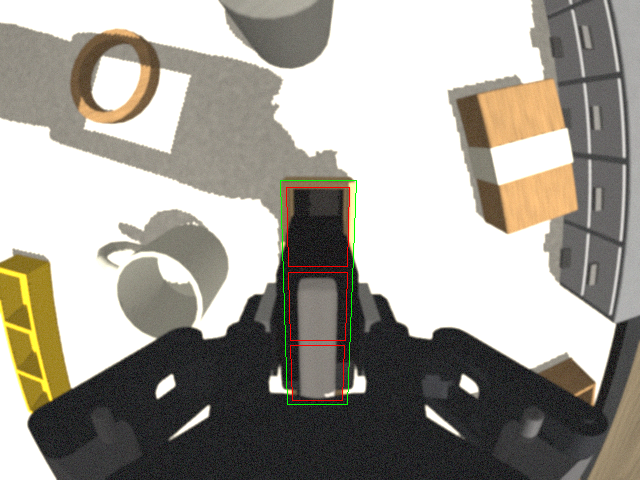

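View pics/c3s.png

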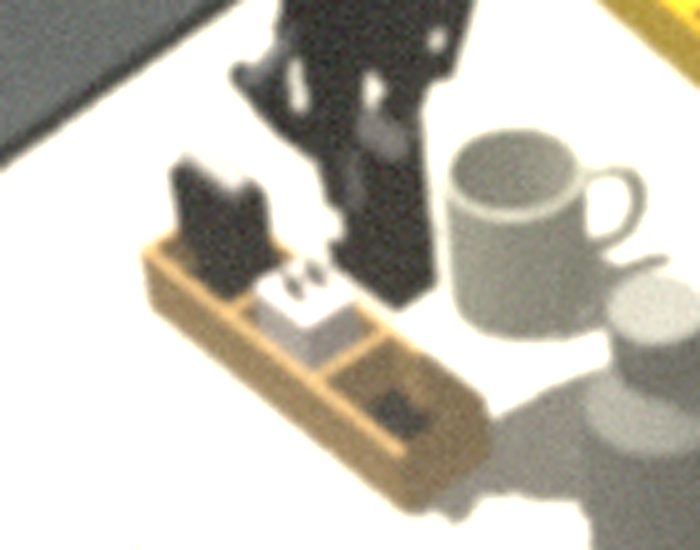

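Emit:
step_arm:
  commands: "0 -0.04 0.6 0 0 0; 0 0 1 0 0 0; 0 0 1 0 0 0; 0 0 1 0 0 0; 0 0 0.8 0 0 0"

```text
t: 35.85
tool_pos: [0.5784, -0.1716, 0.0737]
tool_rot: [-179.9, -0.0, 82.4]
force: [-0.3, 0.6, -2.9]
finger_gap: 0.323
```

Emit:
step_arm:
  commands: "0 0 0.5 0 0 0; 0 0 0.35 0 0 0; 0 0 0 0 0 0"

```text
t: 36.15
tool_pos: [0.5786, -0.1716, 0.0574]
tool_rot: [-179.9, -0.0, 82.4]
force: [-0.0, 1.1, -2.2]
finger_gap: 0.318
```

Emit:
step_arm:
  commands: "0 0 0.1 0 0 0; 0 0 0.1 0 0 0; 0 0 0 0 0 0"

```text
t: 36.45
tool_pos: [0.5794, -0.1719, 0.0547]
tool_rot: [180.0, 0.0, 82.4]
force: [-0.5, -0.3, -2.8]
finger_gap: 0.318
```

Emit:
step_arm:
  commands: "0 0 0.1 0 0 0; 0 0 0.1 0 0 0; 0 0 0 0 0 0"

```text
t: 36.75
tool_pos: [0.5788, -0.1717, 0.05]
tool_rot: [-180.0, -0.0, 82.4]
force: [0.1, 0.6, -2.7]
finger_gap: 0.316
```

Emit:
step_arm:
  commands: "0 0 0.1 0 0 0; 0 0 0 0 0 0"

```text
t: 36.95
tool_pos: [0.5793, -0.172, 0.0487]
tool_rot: [180.0, 0.0, 82.4]
force: [-0.1, 0.5, -0.4]
finger_gap: 0.319
```

Touchdown. I'll nudge down slightly, release and rise.

Emit:
step_arm:
  commands: "0 0 0.03 0 0 0; 0 0 0 0 0 0"

```text
t: 37.15
tool_pos: [0.5793, -0.1719, 0.0487]
tool_rot: [180.0, 0.0, 82.4]
force: [-2.3, 1.6, 4.8]
finger_gap: 0.32
```

Emit:
step_arm:
  commands: "0 0 0 0 0 0; 0 0 0 0 0 0; 0 0 0 0 0 0; 0 0 0 0 0 0"
  jaw: -0.1

```text
t: 37.55
tool_pos: [0.579, -0.1718, 0.0474]
tool_rot: [-180.0, -0.0, 82.4]
force: [-0.2, 0.1, -0.4]
finger_gap: 0.55
```

Emit:
step_arm:
  commands: "0 0 -0.5 0 0 0; 0 0 -1 0 0 0; 0 0 -1 0 0 0; 0 0 -1 0 0 0; 0 0 -1 0 0 0"

```text
t: 38.05
tool_pos: [0.5793, -0.1719, 0.1393]
tool_rot: [179.9, 0.0, 82.4]
force: [-0.1, -0.2, -0.5]
finger_gap: 0.549
```

Emit:
step_arm:
  commands: "-1 0 -1 0 0 0; -1 0 -1 0 0 0; -1 0 -0.5 0 0 0; -1 0 0 0 0 0; -0.5 0 0 0 0 0"

```text
t: 38.55
tool_pos: [0.5669, -0.2629, 0.188]
tool_rot: [180.0, 0.0, 82.3]
force: [-0.3, 0.5, -0.7]
finger_gap: 0.549
```

Emit:
step_arm:
  commands: "0 0 0 0 0 0; 0 0 0 0 0 0; 0 0 0 0 0 0"

```text
t: 38.85
tool_pos: [0.5668, -0.2599, 0.1867]
tool_rot: [-179.9, -0.1, 82.4]
force: [0.4, 0.2, 0.2]
finger_gap: 0.549
```

```bash
python3 - <<'E'
from h import *
togo([.5,-.17,.2])
o=env.get_obs()
p=imaging.camera("scene");cv2.imwrite("pics/f_s.png",np.clip(p["frame"]*1.5,0,255).astype(np.uint8))
x,y,w,h=160,170,140,110
cv2.imwrite("pics/f_sc.png",np.clip(cv2.resize(p["frame"][y:y+h,x:x+w],None,fx=5,fy=5,interpolation=cv2.INTER_CUBIC)*2.0,0,255).astype(np.uint8))
for t in("pack_a","pack_round"):
    for r in imaging.find_in(p,t)[:3]: print(t,np.round(r["point"],3),round(r["confidence"],2))
p=imaging.camera("wrist");cv2.imwrite("pics/f_w.png",np.clip(p["frame"]*1.5,0,255).astype(np.uint8))
E
```

```text
t 38.85 pos [ 0.5668 -0.2599  0.1867] rot [-1.799e+02 -7.000e-02  8.244e+01] F [0.4 0.2 0.2] gap 0.549
shift units [ 4.016 -3.904 -0.655]
pack_a [ 0.569 -0.301  0.081] 0.86
pack_a [ 0.587 -0.165  0.077] 0.67
pack_round [0.591 0.316 0.117] 0.57
pack_round [0.596 0.242 0.085] 0.54
```

View pics/f_s.png

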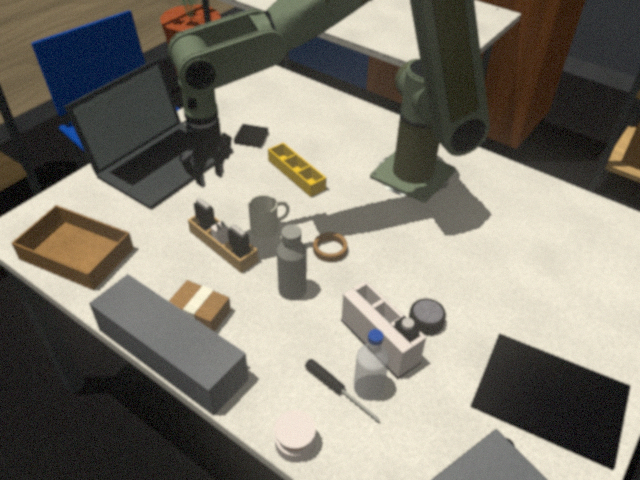

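View pics/f_sc.png

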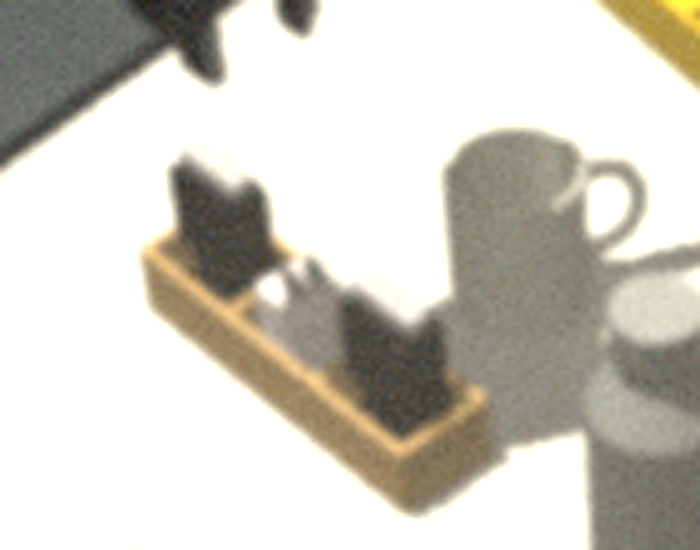

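View pics/f_w.png

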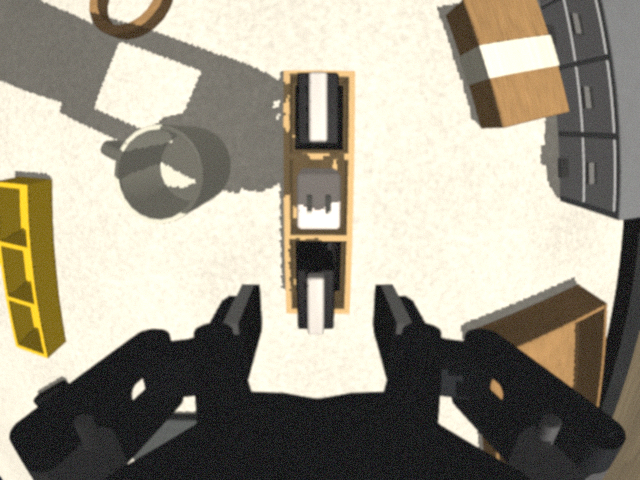

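Both packs stand upright in the outer compartments, at about (204,215) and (238,240) in the scene view. The adapter is between them, the round pack is still latched at (405,328), and the gripper is clear. I'll hand the job in.

```bash
python3 -c "
from station import env
print(env.job_done()); print(env.get_obs()['t'])"
```

```text
the job is handed in; nothing more can be done
None
the job is handed in; nothing more can be done
```

I pressed both bar-topped packs until they sprang up and set each one down gently in its own empty compartment of the plywood crate. I handed the job in at about 39 s of the 67 s allowed, and no verdict was reported.

**Last checks:** The scene and wrist pictures showed both packs upright on either side of the adapter. The round-knobbed pack was still latched, and no bystander had visibly moved. The fingers were open and clear, with the wrist force near zero.

**What disagreed:**
- **Fingertip position:** the shut fingertips touched the bars at a tool reading of about 0.109 m, with the bar tops expected at 0.130 m. They therefore sit about 20 mm behind the stated tool point, and I corrected the grip heights for that.
- **First press:** because of this offset, my first press on the near pack fell short and had to be repeated.
- **Depth reading:** on that failed press I read the wrist picture as showing the pack 8–9 mm down, but the wrist force was near zero and it had not released.

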